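# Load glaze test tiles into a carrying rack and fit its guard bar

## Robot

A 6-joint arm with a two-finger parallel gripper is mounted at the origin on the work surface. World frame = base frame: x ahead of the robot, y to its left, z up, the work surface at z = 0. Lengths are in m, angles in degrees, forces in N, time in s.
With the tool pointing down it reaches from about 0.325 to 0.9 m from the base axis. Payload 6.1 kg.
Tool frame: the origin (TCP) lies between the finger pads; the fingertips stand 17 mm ahead of it and the grasp point (between the pads) lies 2 mm behind it; z points along the fingers, y is the line along which they close (so a half turn about z gives the same grasp; the last joint's range is limited). The gripper opens to 87 mm and grips with 3 to 60 N. Pads are 19 mm wide; open, the fingers measure 117 mm over their backs; the gripper's body (75 mm by 190 mm) begins 51 mm behind the grasp point.
Start: joints at [69.379, 12.628, 87.462, -0, 79.91, -7.225], TCP at [0.145, 0.608, 0.24] pointing down, gripper open.
Joint ranges: [-170.65, 170.65], [-52.31, 119.04], [5.05, 147.46], [-71.25, 251.25], [11.57, 151.72], [-153.62, 153.62]. Speed limits (degrees/s): [147.25, 147.25, 172.46, 180, 180, 180].

## Interface

Orientations are given as a 3x3 rotation matrix whose columns are the frame's x, y, z axes.
In Python, from station import arm, camera, camera_model gives the robot as it stands.
- The arm moves only by the tool step_arm, never from a script. Its argument "motion" is one flat list of numbers, 6 for each row, row after row: the shift along the tool's x, y, z in m, then the turn, a rotation vector about the tool's x, y, z in rad. In form: [dx, dy, dz, rx, ry, rz, dx, dy, dz, rx, ry, rz, ...]. A call has exactly 8 rows; each row is the pose to reach, as a shift and turn from the pose commanded when the call began, along the tool's axes at that moment; what a row does not reach only later rows make up. A row lasts 1/8 s, in which the tool goes at most 62.5 mm and 10.7 degrees, less where a joint would pass 70% of its speed; a pose out of reach is approached as far as the arm can. A call with a gripper value outside its range is refused whole. "fingers" is the opening, from 0 (shut) to 1 (fully open), set as the call begins (left out, the last holds). The fingers move at their own pace and stop on an object; "force" is the grip in N (left out, the last holds). Time passes only in rows, so rows that repeat a pose let the fingers close, or fill a call up. It gives the time, the measured TCP pose, the force, the opening and the grip force at its end, in the units of the state.
- arm.get_obs(): the state, without advancing time (a new reading comes with each control period).
- camera(name): name is "scene" or "top" or "wrist"; returns the picture (384x512x3 uint8, red, green, blue); there is no depth.
- camera_model(name): a dict with "vfov" (degrees; the focal length in pixels is half the picture's height over the tangent of half this angle, whatever the lens; pixels are square), "cx", "cy" (the principal point, pixels), "position" and "attitude" of the camera in the world; the wrist camera has in their place "tool_from_camera" (4x4, takes a point from camera to tool coordinates, whose origin is the TCP and whose axes are the flange's). Camera axes: x right, y down, z forward; pixel columns grow to the right and rows downward; lengths in m; the calibration is good to about 2 mm. The wrist camera is an equidistant fisheye: a pixel r from the principal point sees the ray r / f radians off the axis. A picture is of the moment at which its call begins: read the wrist's pose just before it. camera_model takes no time and is no camera call.
- arm.sign_off(): hands the job in; it is judged then, once.
The state is a dict: "t": time; "q": joint angles; "joint_velocities": joint speeds; "effort": joint torques, N m; "tool_pos": TCP position; "tool_rot": TCP orientation; "wrist_force": force on the tool from outside, world axes, zero at the start; "ft_torque": the same for the moment, N m; "grip_width": finger opening in m; "finger_force": force on a finger pad.
Only numpy, scipy, OpenCV 4.12 (cv2) and the standard library are available. Lean on these libraries where they do the work, as an engineer would, in place of code of your own. Each camera call takes 0.05 s, during which the arm holds its last target. There are 200 camera calls.

## Task

Lift the guard bar out of the carrying rack and lay it along the middle of the grey felt strip. Then take every test tile out of the slotted wooden block and stand it in the rack, one centred in each bay: tip its lower edge into the groove with the top leaning forward, then straighten it under the hooks so that it rests upright against the posts. When all tiles are in, drop the guard bar back into the open slots of the rack's end plates until both ends bottom out. The tiles are brittle: grip them lightly and do not knock or drop them on the rack, and leave the jar, bowl and cup where they are.

Things in the scene. Friction and masses are not known exactly. Their poses are not given: they have to be found in the camera images.
- rack: fixed carrying rack, 100 x 396 mm, 136 tall. Origin: centre of its underside; x away from the robot's side (front = -x), y along its length, z up. A 13 mm wide groove along y, centred on x = 0, floor 20 mm up, holds up to four tiles side by side in bays at y = -132, -44, 44, 132 mm. Steel posts with forward hooks stand behind, blue slotted end plates for the guard bar in front.
- bay1 (a point): middle of the groove floor in bay 1 (rack y = -132 mm); axes as the rack's. Back wall of the groove 10 mm high; front wall 4 mm high, then a bevel outward at 45 degrees up to 10 mm. Hooks bar a tile from going straight down: its lower edge goes in with its top leaning 15 to 20 degrees to the front (-x), then it is swung up.
- bay2 (a point): the same in bay 2 (rack y = -44 mm). A tile at home leans 4 to 7 degrees back (+x) against the posts and stays so by itself; its centre is then about 4 mm behind this point (+x) and 50 mm above it.
- bay3 (a point): the same in bay 3 (rack y = 44 mm). Posts and hooks cover only the outer 11 mm of a tile at each side: the middle 50 mm of each bay is free for fingers, in front and behind.
- bay4 (a point): the same in bay 4 (rack y = 132 mm)
- hook (a point): lower front edge of the middle hook, 6 mm in front of the groove's middle (-x) and 126 mm above the table, 6 mm above a standing tile. Five posts (at bay edges, 88 mm apart) carry such hooks, 10 mm thick, reaching forward from the posts' front faces at x = +12.5 mm.
- slot1 (a point): where the axis of the guard bar's pin lies when bottomed out in the +y end plate, 40 mm in front of the groove (-x) and 100 mm up. Slot open upward, 14 mm wide, floor 95 mm up, flared mouth 124 mm up; plate 10 mm thick, centred here at rack y = +193 mm.
- slot2 (a point): the same in the -y end plate (rack y = -193 mm)
- block: fixed slotted wooden block, 90 x 260 x 35 mm. Origin: centre of its underside. Four slots run along its x, at y = -90, -30, 30, 90 mm, each 10.5 mm wide, floor 10 mm above the table (25 mm deep); tiles stand upright in them, their thickness along the block's y, their centres 60 mm above the table.
- tile1_mid (a point): one of up to four clay test tiles, 72 wide, 100 tall, 8 thick, 115 g, terracotta, lower part glazed blue; may be absent. The point is its centre, 50 mm above its lower edge; z up the tile, y along its width, x through its thickness. Brittle: at most 20 N grip. Stands at first in a slot of the wooden block.
- tile2_mid (a point): one of up to four clay test tiles, 72 wide, 100 tall, 8 thick, 115 g, terracotta, lower part glazed green; may be absent. The point is its centre, 50 mm above its lower edge; z up the tile, y along its width, x through its thickness. Brittle: at most 20 N grip. Stands at first in a slot of the wooden block.
- tile3_mid (a point): one of up to four clay test tiles, 72 wide, 100 tall, 8 thick, 115 g, terracotta, lower part glazed yellow; may be absent. The point is its centre, 50 mm above its lower edge; z up the tile, y along its width, x through its thickness. Brittle: at most 20 N grip. Stands at first in a slot of the wooden block.
- tile4_mid (a point): one of up to four clay test tiles, 72 wide, 100 tall, 8 thick, 115 g, terracotta, lower part glazed white; may be absent. The point is its centre, 50 mm above its lower edge; z up the tile, y along its width, x through its thickness. Brittle: at most 20 N grip. Stands at first in a slot of the wooden block.
- bar_mid (a point): guard bar, 250 g, 412 mm long along its own y: black round bar, 20 mm diameter, 320 long; at each end an orange square collar (36 x 22 x 36 mm), then a steel pin, 10 mm diameter, 24 long. The point is its centre, on its axis. It first lies in the rack (slot1, slot2); set down, its axis is 18 mm up. Collars have 6 mm play between the rack's end plates; either way round is right.
- bar_end1 (a point): point on the guard bar's axis in the middle of its +y pin, 193 mm from the bar's centre
- bar_end2 (a point): point on the guard bar's axis in the middle of its -y pin, 193 mm from the bar's centre
- strip: felt strip on the table beside the rack, left or right, fixed, 440 mm along its x, 100 along its y, 4 thick; origin: centre of its underside
- jar: bystander: closed white glaze jar with blue cap, 64 mm across, 85 tall; origin at its underside
- bowl: bystander: white bowl, 100 mm across, 45 tall; origin at its underside
- cup: bystander: terracotta cup, 70 mm across, 85 tall; origin at its underside

How it is judged (in metres and radians):
On the way, in this order (a step that is already met when the one before it is completed fails the run):
1. the guard bar lies along the felt strip, let go (horizontal distance between bar_mid and strip below 0.05 m and angle between the y axis of bar_mid and the x axis of strip, either way round below 0.25 rad and height (world z) of each of bar_end1, bar_end2 below 0.032 m and contact force between the fingers and bar below 0.1 N), for 0.2 s.
2. every tile stands in a bay of the rack, let go (x of tile1_mid in the frame of rack between -0.002 and 0.011 m and z of tile1_mid in the frame of rack between 0.065 and 0.075 m and angle between each of tile1_mid, tile2_mid, tile3_mid, tile4_mid's own z axis and vertical below 0.18 rad and angle between the x axis of each of tile1_mid, tile2_mid, tile3_mid, tile4_mid and the x axis of rack, either way round below 0.2 rad and (y of tile1_mid in the frame of rack between -0.143 and -0.121 m or y of tile1_mid in the frame of rack between -0.055 and -0.033 m or y of tile1_mid in the frame of rack between 0.033 and 0.055 m or y of tile1_mid in the frame of rack between 0.121 and 0.143 m) and contact force between the fingers and tile1 below 0.1 N and x of tile2_mid in the frame of rack between -0.002 and 0.011 m and z of tile2_mid in the frame of rack between 0.065 and 0.075 m and (y of tile2_mid in the frame of rack between -0.143 and -0.121 m or y of tile2_mid in the frame of rack between -0.055 and -0.033 m or y of tile2_mid in the frame of rack between 0.033 and 0.055 m or y of tile2_mid in the frame of rack between 0.121 and 0.143 m) and contact force between the fingers and tile2 below 0.1 N and x of tile3_mid in the frame of rack between -0.002 and 0.011 m and z of tile3_mid in the frame of rack between 0.065 and 0.075 m and (y of tile3_mid in the frame of rack between -0.143 and -0.121 m or y of tile3_mid in the frame of rack between -0.055 and -0.033 m or y of tile3_mid in the frame of rack between 0.033 and 0.055 m or y of tile3_mid in the frame of rack between 0.121 and 0.143 m) and contact force between the fingers and tile3 below 0.1 N and x of tile4_mid in the frame of rack between -0.002 and 0.011 m and z of tile4_mid in the frame of rack between 0.065 and 0.075 m and (y of tile4_mid in the frame of rack between -0.143 and -0.121 m or y of tile4_mid in the frame of rack between -0.055 and -0.033 m or y of tile4_mid in the frame of rack between 0.033 and 0.055 m or y of tile4_mid in the frame of rack between 0.121 and 0.143 m) and contact force between the fingers and tile4 below 0.1 N), for 0.2 s.
At the end, for the whole second after the job is handed in: every tile stands in the rack's groove (centre 65 to 75 mm up and between -2 and 11 mm in the rack's x), within 10 degrees of vertical and centred in a bay within 11 mm; both bar pins lie on their slot floors (axis 95 to 104 mm above the table, within 6 mm of the slot's centre), at rest (all of step 2 and x of bar_end1 in the frame of rack between -0.046 and -0.034 m and z of bar_end1 in the frame of rack between 0.095 and 0.104 m and x of bar_end2 in the frame of rack between -0.046 and -0.034 m and z of bar_end2 in the frame of rack between 0.095 and 0.104 m and linear speed of bar below 0.02 m/s); the robot touches nothing.
It fails at once if a tile squeezed too hard (over 25 N a finger) (contact force between the fingers and tile1 above 50 N or contact force between the fingers and tile2 above 50 N or contact force between the fingers and tile3 above 50 N or contact force between the fingers and tile4 above 50 N).
It fails at once if a tile knocked or pressed hard on the rack (over 40 N) (contact force between any of tile1, tile2, tile3, tile4 and rack above 40 N).
It fails at once if the jar, bowl or cup moved more than 30 mm (distance of any of jar, bowl, cup from where it was at the start of the episode above 0.03 m).
Of tile1, tile2, tile3, tile4 only 2 to 4 are there at a start; the rules pass over those that are not, and their reading is None.
At some moment in a run one of bar may be knocked a few centimetres aside while the robot is not near it.
It also fails if it takes over 210 s, if anything falls off the work surface, if the arm or the gripper's body presses on something with over 40 N, if the wrist force passes 120 N, or if a joint passes its speed limit or range.

## Working session

There is one attempt and no reset: what is moved stays moved. The work goes in short steps, Python scripts to look and compute and a tool call to move; the robot and the scene stay as the last step left them, time stands still between calls to the robot, and variables do not carry over. Pictures are saved under pics/ and viewed, at most 14 in all, crops included, and the job is handed in when it is done.

Besides the shell and the picture viewer there is one more tool, called after "Request:" in YAML: its name, and indented under it one key for each argument. step_arm: Moves the arm, as the interface text tells. Its arguments: {"type":"object","properties":{"motion":{"type":"array"},"fingers":{"type":"number"},"force":{"type":"number"}},"required":["motion"]}

```bash
mkdir -p pics; ls; python3 - <<'E'
from station import arm,camera,camera_model
import cv2,numpy as np
np.set_printoptions(precision=4,suppress=True)
print(arm.get_obs())
for n in("scene","top","wrist"):
    print(n,camera_model(n))
    im=camera(n); cv2.imwrite(f"pics/{n}0.png",im[:,:,::-1])
a=cv2.imread("pics/top0.png")
cv2.imwrite("pics/top0b.png",cv2.resize(a,(800,600),interpolation=cv2.INTER_CUBIC))
E
```

```text
pics
{'t': 0.0, 'q': array([69.381 , 12.6739, 87.5248, -0.0004, 79.9085, -7.2257]), 'joint_velocities': array([-0.0091,  0.0105, -0.0538,  0.0852, -0.0477,  0.027 ]), 'effort': array([ -0.0002, -49.4605, -38.7378,   0.0698,   0.057 ,  -0.0001]), 'tool_pos': array([0.1446, 0.6075, 0.2385]), 'tool_rot': array([[-0.9728,  0.2316, -0.0007],
       [ 0.2316,  0.9728, -0.0018],
       [ 0.0002, -0.0019, -1.    ]]), 'wrist_force': array([-0.4899,  0.3553, -0.5194]), 'ft_torque': array([-0.0085, -0.0434, -0.0367]), 'finger_force': 0.0, 'grip_width': 0.0871618495887458}
scene {'vfov': 53.890283015985446, 'cx': 253.25617342076154, 'cy': 191.79639240854038, 'position': array([1.0332, 0.3802, 0.9191]), 'attitude': array([[-0.6707,  0.6059, -0.4278],
       [ 0.7417,  0.5487, -0.3858],
       [ 0.001 , -0.576 , -0.8174]])}
top {'vfov': 43.91791038158234, 'cx': 244.17298804819626, 'cy': 194.50446474902012, 'position': array([0.3008, 0.0005, 1.4621]), 'attitude': array([[ 0.0199, -0.9803,  0.1963],
       [-0.9997, -0.0221, -0.009 ],
       [ 0.0131, -0.1961, -0.9805]])}
wrist {'vfov': 65.70646984690485, 'cx': 250.48751033626763, 'cy': 187.0294638943178, 'tool_from_camera': array([[ 0.0011, -0.967 , -0.2548,  0.0681],
       [ 1.    ,  0.0011,  0.0005, -0.    ],
       [-0.0002, -0.2548,  0.967 , -0.1459],
       [ 0.    ,  0.    ,  0.    ,  1.    ]])}
```

View pics/top0b.png

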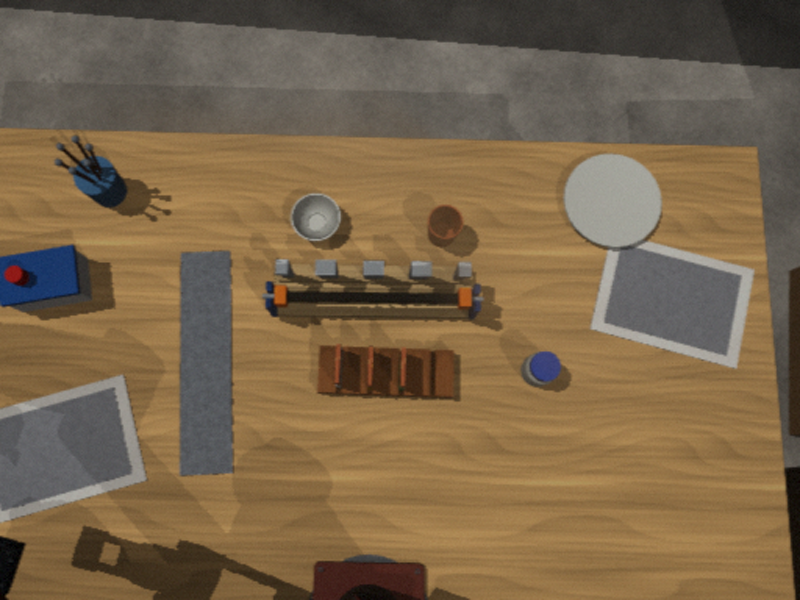

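View pics/scene0.png

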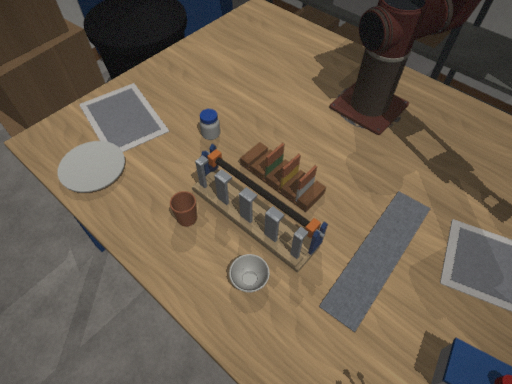

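```bash
cat > h.py <<'E'
import numpy as np,cv2
from station import arm,camera,camera_model
from scipy.spatial.transform import Rotation as R
np.set_printoptions(precision=4,suppress=True)
def snap(n):
    """picture (RGB) and camera model with world pose"""
    m=dict(camera_model(n)); m['f']=192/np.tan(np.radians(m['vfov']/2)); m['n']=n
    if n=='wrist':
        o=arm.get_obs(); T=m['tool_from_camera']
        m['position']=o['tool_pos']+o['tool_rot']@T[:3,3]; m['attitude']=o['tool_rot']@T[:3,:3]
    return camera(n),m
def rays(m,uv):
    d=(np.atleast_2d(uv)-[m['cx'],m['cy']])/m['f']
    if m['n']=='wrist':
        r=np.linalg.norm(d,axis=1,keepdims=True)
        c=np.hstack([d*np.sinc(r/np.pi),np.cos(r)])
    else: c=np.hstack([d,np.ones((len(d),1))])
    return c@m['attitude'].T
def onplane(m,uv,z):
    d=rays(m,uv); return m['position']+d*((z-m['position'][2])/d[:,2])[:,None]
def project(m,P):
    c=(np.atleast_2d(P)-m['position'])@m['attitude']
    if m['n']=='wrist':
        r=np.linalg.norm(c[:,:2],axis=1,keepdims=True); d=c[:,:2]/r*np.arctan2(r,c[:,2:])
    else: d=c[:,:2]/c[:,2:]
    return d*m['f']+[m['cx'],m['cy']]
def blobs(im,lo,hi,amin=30):
    """centroid, area, min-area rect of every blob in an HSV range"""
    k=cv2.inRange(cv2.cvtColor(im,cv2.COLOR_RGB2HSV),np.array(lo),np.array(hi))
    n,l,s,c=cv2.connectedComponentsWithStats(k)
    out=[]
    for i in range(1,n):
        if s[i,4]>=amin:
            p=np.argwhere(l==i)[:,::-1].astype(np.float32); out.append((c[i],s[i,4],cv2.minAreaRect(p)))
    return sorted(out,key=lambda b:-b[1])
E
python3 - <<'E'
from h import *
im,m=snap('top')
for c,a,r in blobs(im,(5,190,120),(14,255,255),15): print('orange',c,a,onplane(m,c,.118))
hs=cv2.cvtColor(im,cv2.COLOR_RGB2HSV)
for p in [(130,230),(132,300),(240,172),(181,171),(231,239),(223,236),(238,236)]: print(p,hs[p[1],p[0]])
q=np.array([(180,252),(229,252),(180,475),(232,473)])/1.5625; print('strip',onplane(m,q,.004))
q=np.array([(283,268),(325,268),(373,268),(421,269),(465,270)])/1.5625; print('posts',onplane(m,q,.136))
q=np.array([(338,372),(371,372),(404,372),(434,372)])/1.5625; print('tiles',onplane(m,q,.11))
q=np.array([(319,347),(453,350),(319,395),(453,398)])/1.5625; print('block',onplane(m,q,.035))
q=np.array([(316,217),(445,224),(543,367)])/1.5625; print('bystanders',onplane(m,q,.05))
E
```

```text
orange [297.1707 190.0488] 82 [[ 0.5865 -0.1646  0.118 ]]
orange [179.037  188.3951] 81 [[0.5836 0.1762 0.118 ]]
(130, 230) [111  18  97]
(132, 300) [125  17  92]
(240, 172) [105   8 122]
(181, 171) [102  10 125]
(231, 239) [ 12 182  91]
(223, 236) [ 14 170  60]
(238, 236) [  9 173  93]
strip [[0.6905 0.3962 0.004 ]
 [0.6928 0.2975 0.004 ]
 [0.2519 0.3642 0.004 ]
 [0.2576 0.2657 0.004 ]]
posts [[ 0.6293  0.1702  0.136 ]
 [ 0.6311  0.0933  0.136 ]
 [ 0.6332  0.0053  0.136 ]
 [ 0.6333 -0.0828  0.136 ]
 [ 0.6333 -0.1637  0.136 ]]
tiles [[ 0.4435  0.0647  0.11  ]
 [ 0.4448  0.0047  0.11  ]
 [ 0.446  -0.0553  0.11  ]
 [ 0.4472 -0.11    0.11  ]]
block [[ 0.499   0.1065  0.035 ]
 [ 0.4987 -0.1527  0.035 ]
 [ 0.4067  0.1031  0.035 ]
 [ 0.4064 -0.1528  0.035 ]]
bystanders [[ 0.756   0.1207  0.05  ]
 [ 0.7477 -0.1349  0.05  ]
 [ 0.4677 -0.3231  0.05  ]]
```

Request:
step_arm:
  motion: [-0.04, -0.035, -0.01, 0, 0, 0.16, -0.08, -0.07, -0.02, 0, 0, 0.33, -0.12, -0.11, -0.03, 0, 0, 0.5, -0.16, -0.145, -0.04, 0, 0, 0.66, -0.2, -0.18, -0.05, 0, 0, 0.83, -0.24, -0.22, -0.06, 0, 0, 1.0, -0.28, -0.255, -0.07, 0, 0, 1.16, -0.32, -0.29, -0.08, 0, 0, 1.328]
  fingers: 1

```text
t: 1.2
tool_pos: [0.3895, 0.2502, 0.3199]
tool_rot: [[-0.004, 1.0, 0.0], [1.0, 0.004, 0.0], [0.0, 0.0, -1.0]]
wrist_force: [0.5, 0.5, -0.5]
grip_width: 0.0873
finger_force: 0.0
```

```bash
cat >> h.py <<'E'
def frame(yaw,tilt=0):
    """tool y along world x turned by yaw (deg), tool down; tilt>0: top of the tool leans to -y_tool"""
    a=R.from_euler('z',yaw,degrees=True)*R.from_matrix(np.array([[0,1,0],[1,0,0],[0,0,-1]]).T)
    return (a*R.from_euler('x',tilt,degrees=True)).as_matrix()
def delta(pos,rot,p0=None,r0=None):
    o=arm.get_obs(); p0=o['tool_pos'] if p0 is None else p0; r0=o['tool_rot'] if r0 is None else r0
    print('shift',r0.T@(np.array(pos)-p0),'turn',R.from_matrix(r0.T@rot).as_rotvec())
E
python3 - <<'E'
from h import *
print(frame(0,15)); o=arm.get_obs(); print(o['t'],o['tool_pos'],o['tool_rot'],o['q'])
delta([.55,0,.33],frame(0.5))
E
```

```text
[[ 0.      0.9659 -0.2588]
 [ 1.      0.      0.    ]
 [ 0.     -0.2588 -0.9659]]
1.2 [0.3895 0.2502 0.3199] [[-0.0036  1.      0.0004]
 [ 1.      0.0036  0.0003]
 [ 0.0003  0.0004 -1.    ]] [ 22.935  -12.6329 104.1783   0.004   88.4264  22.7268]
shift [-0.2508  0.1596 -0.0101] turn [ 0.0004 -0.0003 -0.0051]
```

Request:
step_arm:
  motion: [-0.04, 0.026, -0.002, 0, 0, 0, -0.08, 0.052, -0.004, 0, 0, 0, -0.12, 0.078, -0.006, 0, 0, 0, -0.16, 0.105, -0.008, 0, 0, 0, -0.2, 0.13, -0.01, 0, 0, -0.005, -0.25, 0.16, -0.01, 0, 0, -0.005, -0.25, 0.16, -0.01, 0, 0, -0.005, -0.25, 0.16, -0.01, 0, 0, -0.005]
  fingers: 0.4

```text
t: 2.2
tool_pos: [0.5508, 0.0034, 0.3291]
tool_rot: [[-0.013, 1.0, -0.001], [1.0, 0.013, 0.001], [0.001, -0.001, -1.0]]
wrist_force: [-0.4, -0.1, 0.6]
grip_width: 0.035
finger_force: 0.0
```

```bash
python3 - <<'E'
from h import *
im,m=snap('wrist'); cv2.imwrite('pics/w1.png',im[:,:,::-1]); np.savez('w1',im=im,**{k:m[k] for k in('position','attitude','f','cx','cy')})
cv2.imwrite('pics/w1b.png',cv2.resize(im[:,:,::-1],(800,600),interpolation=cv2.INTER_CUBIC))
print(arm.get_obs()['tool_pos'],arm.get_obs()['t'])
for c,a,r in blobs(im,(3,190,90),(14,255,255),60): print('orange',c,a,r,onplane(m,c,.118))
for c,a,r in blobs(im,(105,120,30),(125,255,255),60): print('blue',c,a,r,onplane(m,c,.12))
E
```

```text
[0.5507 0.0039 0.3294] 2.25
blue [295.1895  11.7684] 95 ((295.0, 12.0), (8.0, 14.0), 90.0) [[0.6027 0.1974 0.12  ]]
blue [268.6905  10.5595] 84 ((269.0, 11.0), (14.0, 8.0), 0.0) [[0.5708 0.1972 0.12  ]]
```

View pics/w1b.png

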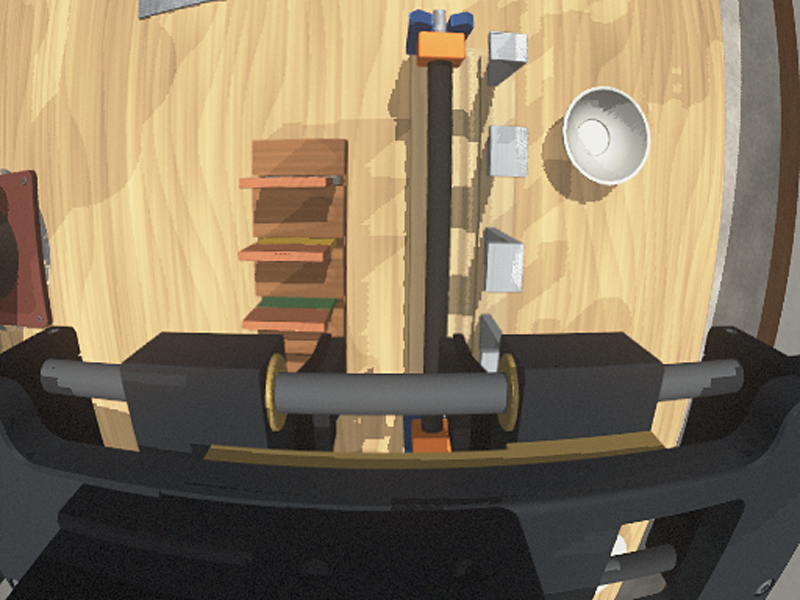

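```bash
python3 - <<'E'
from h import *
d=np.load('w1.npz'); im=d['im']; m={k:d[k] for k in('position','attitude','f','cx','cy')}; m['n']='wrist'
hs=cv2.cvtColor(im,cv2.COLOR_RGB2HSV)
for n,p in dict(orange=(283,30),bar=(281,80),hook=(326,97),tile=(182,117),tile2=(182,163),wood=(190,105),side=(173,132)).items(): print(n,hs[p[1],p[0]])
pts=[]
for v in range(50,205,5):
    u=np.flatnonzero(im[v,255:310].max(1)<60)+255
    # longest run
    g=np.split(u,np.flatnonzero(np.diff(u)>1)+1); g=max(g,key=len)
    pts.append(((g[0]+g[-1])/2,v)); 
P=onplane(m,pts,.1); c=np.polyfit(P[:,1],P[:,0],1); print('bar x=',c, 'res',np.std(P[:,0]-np.polyval(c,P[:,1])))
q=lambda a:np.array(a)/1.5625
print('collars',onplane(m,q([(441.5,48),(430.5,434)]),.118))
print('collar1 corners',onplane(m,q([(419,32),(464,33),(465,65),(418,62)]),.118))
print('hook front corners',onplane(m,q([(489,33),(490,66),(490,126),(489,176),(487,243),(486,290)]),.136))
print('tile tops ends',onplane(m,q([(239,181),(332,182),(238,253),(333,256),(242,324),(333,324)]),.11))
print('block',onplane(m,q([(252,139),(347,139)]),.035))
E
```

```text
orange [ 17 162 242]
bar [22 57 67]
hook [ 95   7 211]
tile [ 10 136 219]
tile2 [ 10 138 222]
wood [ 13 135 176]
side [ 14 129 121]Traceback (most recent call last):
  File "<stdin>", line 10, in <module>
IndexError: index 0 is out of bounds for axis 0 with size 0
```

```bash
python3 - <<'E'
import cv2
im=cv2.imread('pics/w1.png')
cv2.imwrite('pics/w1c.png',cv2.resize(im[0:215,140:355],(600,600),interpolation=cv2.INTER_CUBIC))
E
```

```text
(no output)
```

View pics/w1c.png

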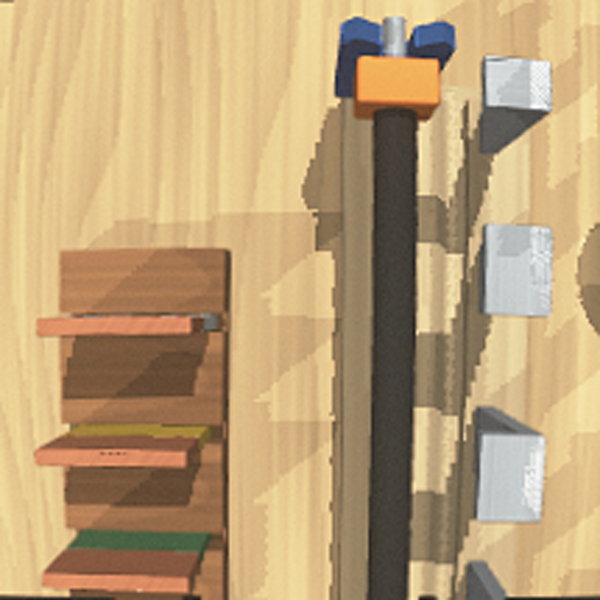

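```bash
python3 - <<'E'
from h import *
d=np.load('w1.npz'); im=d['im']; m={k:d[k] for k in('position','attitude','f','cx','cy')}; m['n']='wrist'
pts=[]
for v in range(45,205,5):
    u=np.flatnonzero(im[v,262:300].max(1)<95)+262
    if len(u): 
        g=max(np.split(u,np.flatnonzero(np.diff(u)>1)+1),key=len); pts.append(((g[0]+g[-1])/2,v,len(g)))
pts=np.array(pts); print(pts[::6])
P=onplane(m,pts[:,:2],.1); c=np.polyfit(P[:,1],P[:,0],1); print('bar x=',c, 'res',np.std(P[:,0]-np.polyval(c,P[:,1])))
q=lambda a:np.array(a)/(600/215)+[140,0]-.3
print('collar1',onplane(m,q([(358,57),(439,59),(439,106),(356,105)]),.118))
print('collar2',onplane(m,np.array([(430.5,434)])/1.5625,.118))
print('hook corners',onplane(m,q([(485,58),(485,107),(486,226),(486,281),(480,434),(478,517)]),.136))
print('tile tops',onplane(m,q([(37,327),(194,325),(37,459),(188,458),(44,581),(194,580)]),.11))
print('block',onplane(m,q([(60,250),(231,250)]),.035))
E
```

```text
[[281.   45.   15. ]
 [281.   75.   15. ]
 [281.  105.   15. ]
 [280.5 135.   16. ]
 [279.5 165.   14. ]
 [279.  195.   15. ]]
bar x= [-0.0087  0.5894] res 0.00030811247115703914
collar1 [[0.5701 0.1851 0.118 ]
 [0.6052 0.1861 0.118 ]
 [0.6052 0.1641 0.118 ]
 [0.5695 0.1627 0.118 ]]
collar2 [[ 0.5892 -0.1523  0.118 ]]
hook corners [[ 0.6218  0.1825  0.136 ]
 [ 0.6216  0.1605  0.136 ]
 [ 0.6225  0.1096  0.136 ]
 [ 0.623   0.0866  0.136 ]
 [ 0.623   0.0228  0.136 ]
 [ 0.6243 -0.013   0.136 ]]
tile tops [[ 0.4279  0.0662  0.11  ]
 [ 0.5004  0.0655  0.11  ]
 [ 0.4257  0.0052  0.11  ]
 [ 0.4973  0.0058  0.11  ]
 [ 0.425  -0.0543  0.11  ]
 [ 0.4988 -0.0519  0.11  ]]
block [[0.4162 0.1066 0.035 ]
 [0.5093 0.1039 0.035 ]]
```

Request:
step_arm:
  motion: [0, 0.01, 0.02, 0, 0, 0.004, 0.001, 0.025, 0.05, 0, 0, 0.004, 0.001, 0.039, 0.08, 0, 0, 0.004, 0.001, 0.039, 0.11, 0, 0, 0.004, 0.001, 0.039, 0.14, 0, 0, 0.004, 0.001, 0.039, 0.14, 0, 0, 0.004, 0.001, 0.039, 0.14, 0, 0, 0.004, 0.001, 0.039, 0.14, 0, 0, 0.004]
  fingers: 0.345

```text
t: 3.25
tool_pos: [0.5912, 0.0049, 0.1913]
tool_rot: [[-0.01, 1.0, 0.003], [1.0, 0.01, -0.0], [-0.0, 0.003, -1.0]]
wrist_force: [0.2, -1.2, 0.4]
grip_width: 0.0302
finger_force: 0.0
```

```bash
python3 - <<'E'
from h import *
im,m=snap('wrist'); cv2.imwrite('pics/w2.png',cv2.resize(im[:,:,::-1],(800,600)))
print(arm.get_obs()['tool_pos'])
E
```

```text
[0.5911 0.0048 0.1913]
```

View pics/w2.png

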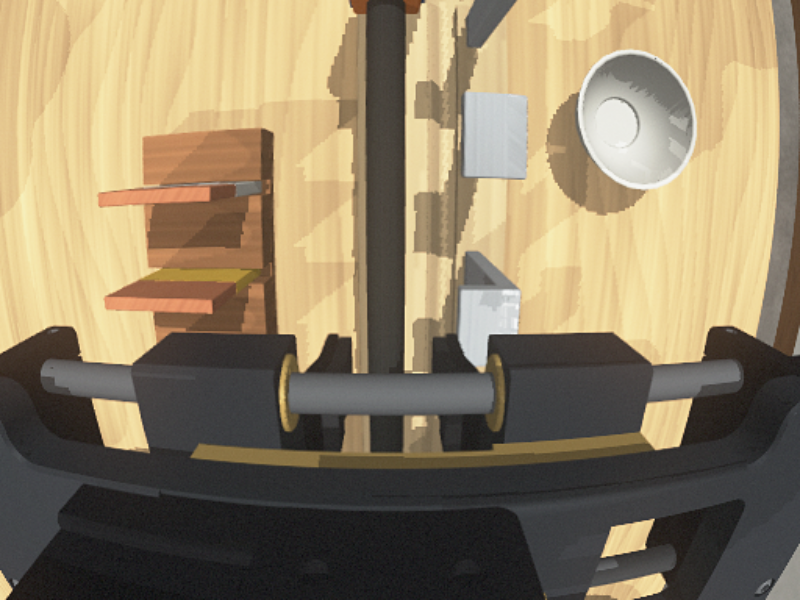

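Request:
step_arm:
  motion: [0, -0.0023, 0.01, 0, 0, 0, 0, -0.0023, 0.022, 0, 0, 0, 0, -0.0023, 0.034, 0, 0, 0, 0, -0.0023, 0.046, 0, 0, 0, 0, -0.0023, 0.058, 0, 0, 0, 0, -0.0023, 0.07, 0, 0, 0, 0, -0.0023, 0.08, 0, 0, 0, 0, -0.0023, 0.086, 0, 0, 0]

```text
t: 4.3
tool_pos: [0.5876, 0.0047, 0.1027]
tool_rot: [[-0.01, 1.0, -0.001], [1.0, 0.01, 0.0], [0.0, -0.001, -1.0]]
wrist_force: [-0.2, 0.2, -0.3]
grip_width: 0.0298
finger_force: 0.0
```

Request:
step_arm:
  motion: [0, 0, 0, 0, 0, 0, 0, 0, 0, 0, 0, 0, 0, 0, 0, 0, 0, 0, 0, 0, 0, 0, 0, 0, 0, 0, 0, 0, 0, 0, 0, 0, 0, 0, 0, 0, 0, 0, 0, 0, 0, 0, 0, 0, 0, 0, 0, 0]
  fingers: 0
  force: 30

```text
t: 5.3
tool_pos: [0.5881, 0.0047, 0.1038]
tool_rot: [[-0.01, 1.0, 0.001], [1.0, 0.01, -0.0], [-0.0, 0.001, -1.0]]
wrist_force: [-0.0, -0.0, 1.1]
grip_width: 0.019
finger_force: 30.0
```

Request:
step_arm:
  motion: [0, 0, -0.005, 0, 0, 0, 0, 0, -0.015, 0, 0, 0, 0, 0, -0.03, 0, 0, 0, 0, 0, -0.05, 0, 0, 0, 0, 0, -0.07, 0, 0, 0, 0, 0, -0.09, 0, 0, 0, 0, 0, -0.11, 0, 0, 0, 0, 0, -0.115, 0, 0, 0]

```text
t: 6.3
tool_pos: [0.5889, 0.0046, 0.221]
tool_rot: [[-0.01, 1.0, 0.003], [1.0, 0.01, -0.0], [-0.0, 0.003, -1.0]]
wrist_force: [-0.5, -0.9, -1.9]
grip_width: 0.0186
finger_force: 30.0
```

Request:
step_arm:
  motion: [0.02, -0.007, 0, 0, 0, -0.1, 0.055, -0.02, 0, 0, 0, -0.27, 0.1, -0.034, 0, 0, 0, -0.44, 0.145, -0.05, 0, 0, 0, -0.61, 0.19, -0.065, 0, 0, 0, -0.78, 0.235, -0.08, 0, 0, 0, -0.95, 0.28, -0.096, 0, 0, 0, -1.12, 0.327, -0.112, 0, 0, 0, -1.29]

```text
t: 7.3
tool_pos: [0.4716, 0.3317, 0.218]
tool_rot: [[-0.965, 0.262, -0.001], [0.262, 0.965, -0.001], [0.001, -0.001, -1.0]]
wrist_force: [1.0, -0.2, -1.2]
grip_width: 0.0191
finger_force: 30.0
```

```bash
python3 - <<'E'
from h import *
o=arm.get_obs(); print(o['tool_pos'],o['tool_rot'],o['q'],o['grip_width'])
delta([.473,.331,.10],frame(94.2))
im,m=snap('top'); 
k=((im.max(2).astype(int)-im.min(2)<25)&(im.max(2)>60)).astype(np.uint8)
k[:, :100]=0;k[:,165:]=0
n,l,s,c=cv2.connectedComponentsWithStats(cv2.morphologyEx(k,cv2.MORPH_OPEN,np.ones((5,5))))
print(s,c)
E
```

```text
[0.4716 0.3317 0.218 ] [[-0.965   0.2623 -0.0008]
 [ 0.2623  0.965  -0.0006]
 [ 0.0006 -0.0007 -1.    ]] [ 27.2924   7.0062  96.18    -0.0072  76.8692 -47.4998] 0.019062335051305924
shift [-0.0016 -0.0002  0.118 ] turn [-0.0006 -0.0008 -0.3387]
[[     0      0    512    384 189399]
 [   106      0     17      9    121]
 [   100      0     65     84   5061]
 [   116    162     12     29    270]
 [   124    164     24     48    813]
 [   126    220     23     73    944]] [[260.1408 195.2771]
 [114.7025   3.6694]
 [132.8747  43.1229]
 [120.4556 174.0259]
 [137.9902 191.0037]
 [139.6886 258.6631]]
```

Request:
step_arm:
  motion: [0, 0, 0.02, 0, 0, -0.1, -0.001, 0, 0.04, 0, 0, -0.22, -0.0016, 0, 0.06, 0, 0, -0.339, -0.0016, 0, 0.08, 0, 0, -0.339, -0.0016, 0, 0.1, 0, 0, -0.339, -0.0016, 0, 0.115, 0, 0, -0.339, -0.0016, 0, 0.13, 0, 0, -0.339, -0.0016, 0, 0.13, 0, 0, -0.339]

```text
t: 8.35
tool_pos: [0.4732, 0.3297, 0.087]
tool_rot: [[-0.998, -0.068, -0.002], [-0.068, 0.998, -0.001], [0.003, -0.001, -1.0]]
wrist_force: [-0.1, -1.0, -1.8]
grip_width: 0.019
finger_force: 30.0
```

Request:
step_arm:
  motion: [0, 0, 0.01, 0, 0, 0, 0, 0, 0.02, 0, 0, 0, 0, 0, 0.03, 0, 0, 0, 0, 0, 0.04, 0, 0, 0, 0, 0, 0.048, 0, 0, 0, 0, 0, 0.053, 0, 0, 0, 0, 0, 0.057, 0, 0, 0, 0, 0, 0.058, 0, 0, 0]

```text
t: 9.35
tool_pos: [0.4741, 0.3302, 0.0304]
tool_rot: [[-0.998, -0.068, -0.0], [-0.068, 0.998, -0.0], [0.0, -0.0, -1.0]]
wrist_force: [-0.6, 0.3, -1.7]
grip_width: 0.0194
finger_force: 30.0
```

Request:
step_arm:
  motion: [0, 0, 0.001, 0, 0, 0, 0, 0, 0.002, 0, 0, 0, 0, 0, 0.003, 0, 0, 0, 0, 0, 0.004, 0, 0, 0, 0, 0, 0.004, 0, 0, 0, 0, 0, 0.004, 0, 0, 0, 0, 0, 0.004, 0, 0, 0, 0, 0, 0.004, 0, 0, 0]

```text
t: 10.35
tool_pos: [0.4742, 0.3302, 0.0266]
tool_rot: [[-0.998, -0.068, 0.0], [-0.068, 0.998, 0.0], [-0.0, 0.0, -1.0]]
wrist_force: [1.0, 0.2, -1.9]
grip_width: 0.019
finger_force: 30.0
```

Request:
step_arm:
  motion: [0, 0, 0, 0, 0, 0, 0, 0, 0, 0, 0, 0, 0, 0, 0, 0, 0, 0, 0, 0, 0, 0, 0, 0, 0, 0, 0, 0, 0, 0, 0, 0, 0, 0, 0, 0, 0, 0, -0.02, 0, 0, 0, 0, 0, -0.06, 0, 0, 0]
  fingers: 0.5

```text
t: 11.35
tool_pos: [0.4729, 0.3295, 0.0865]
tool_rot: [[-0.998, -0.068, -0.003], [-0.068, 0.998, -0.002], [0.003, -0.001, -1.0]]
wrist_force: [0.4, -0.1, 0.6]
grip_width: 0.0437
finger_force: 0.0
```

Request:
step_arm:
  motion: [0, 0, -0.03, 0, 0, 0, 0, 0, -0.06, 0, 0, 0, 0, 0, -0.09, 0, 0, 0, 0, 0, -0.12, 0, 0, 0, 0, 0, -0.13, 0, 0, 0, 0, 0, -0.13, 0, 0, 0, 0, 0, -0.13, 0, 0, 0, 0, 0, -0.13, 0, 0, 0]
  fingers: 0.345

```text
t: 12.35
tool_pos: [0.4734, 0.3298, 0.215]
tool_rot: [[-0.998, -0.068, -0.002], [-0.068, 0.998, -0.001], [0.002, -0.001, -1.0]]
wrist_force: [0.1, -0.2, -1.3]
grip_width: 0.0301
finger_force: 0.0
```

```bash
python3 - <<'E'
from h import *
o=arm.get_obs(); print(o['tool_pos'],o['tool_rot'],o['q'],o['grip_width'])
delta([.462,.0655,.2],frame(90))
im,m=snap('top'); cv2.imwrite('pics/top1.png',im[:,:,::-1])
for c,a,r in blobs(im,(5,190,120),(14,255,255),15): print('orange',c,a,onplane(m,c,.04))
E
```

```text
[0.4734 0.3298 0.215 ] [[-0.9977 -0.0681 -0.0023]
 [-0.0681  0.9977 -0.0012]
 [ 0.0024 -0.0011 -1.    ]] [ 27.0304   7.2651  96.2264  -0.0012  76.6597 -66.8754] 0.030095498162574057
shift [ 0.0293 -0.2629  0.0154] turn [-0.0011 -0.0024  0.0682]
orange [128.8261 173.6522] 69 [[0.6427 0.342  0.04  ]]
```

Request:
step_arm:
  motion: [0.002, -0.02, 0, 0, 0, 0, 0.006, -0.06, 0, 0, 0, 0.03, 0.01, -0.1, 0, 0, 0, 0.068, 0.015, -0.14, 0, 0, 0, 0.068, 0.02, -0.18, 0, 0, 0, 0.068, 0.025, -0.22, 0, 0, 0, 0.068, 0.029, -0.25, 0, 0, 0, 0.068, 0.029, -0.263, 0, 0, 0, 0.068]

```text
t: 13.4
tool_pos: [0.4626, 0.0638, 0.2164]
tool_rot: [[-1.0, 0.002, -0.0], [0.002, 1.0, -0.0], [0.0, -0.0, -1.0]]
wrist_force: [-0.5, 0.4, -0.4]
grip_width: 0.0299
finger_force: 0.0
```

```bash
python3 - <<'E'
from h import *
delta([.4625,.0655,.090],frame(90))
m={k:v for k,v in camera_model('wrist').items()}; m['f']=192/np.tan(np.radians(m['vfov']/2)); m['n']='wrist'
r=frame(.57); T=m['tool_from_camera']; m['position']=np.array([.5911,.0048,.1913])+r@T[:3,3]; m['attitude']=r@T[:3,:3]
P=onplane(m,np.array([(463,92),(462,175),(459,290)])/1.5625,.136); print(P)
im,m=snap('wrist'); cv2.imwrite('pics/w3.png',cv2.resize(im[:,:,::-1],(800,600)))
E
```

```text
shift [0.     0.0017 0.1264] turn [-0.0003 -0.0002 -0.0022]
[[0.6205 0.1092 0.136 ]
 [0.6206 0.0726 0.136 ]
 [0.6212 0.0213 0.136 ]]
```

View pics/w3.png

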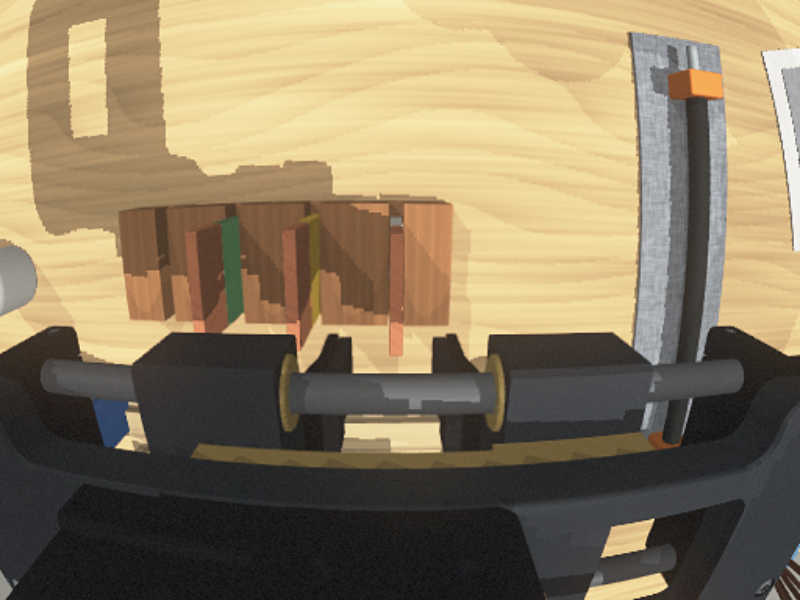

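```bash
python3 - <<'E'
from h import *
m=dict(camera_model('wrist')); m['f']=192/np.tan(np.radians(m['vfov']/2)); m['n']='wrist'
o=arm.get_obs(); r=o['tool_rot']; T=m['tool_from_camera']; m['position']=o['tool_pos']+r@T[:3,3]; m['attitude']=r@T[:3,:3]
P=onplane(m,np.array([(396.5,226),(396.5,356),(396.5,300)])/1.5625,.11); print(P)
P=onplane(m,np.array([(292,232),(293,335),(203,320)])/1.5625,.11); print(P)
E
```

```text
[[0.424  0.0659 0.11  ]
 [0.5    0.066  0.11  ]
 [0.4658 0.0659 0.11  ]]
[[ 0.4267  0.008   0.11  ]
 [ 0.4872  0.0053  0.11  ]
 [ 0.4786 -0.0511  0.11  ]]
```

Request:
step_arm:
  motion: [0, 0.001, 0.015, 0, 0, 0, 0, 0.002, 0.035, 0, 0, 0, 0, 0.002, 0.055, 0, 0, 0, 0, 0.002, 0.075, 0, 0, 0, 0, 0.002, 0.09, 0, 0, 0, 0, 0.002, 0.105, 0, 0, 0, 0, 0.002, 0.118, 0, 0, 0, 0, 0.002, 0.126, 0, 0, 0]
  fingers: 0.3
  force: 8

```text
t: 14.45
tool_pos: [0.4629, 0.0679, 0.0897]
tool_rot: [[-1.0, -0.0, -0.001], [-0.0, 1.0, 0.0], [0.001, 0.0, -1.0]]
wrist_force: [0.2, 0.2, 0.9]
grip_width: 0.0258
finger_force: 0.0
```

Request:
step_arm:
  motion: [0, -0.001, 0, 0, 0, 0, 0, -0.001, 0, 0, 0, 0, 0, -0.001, 0, 0, 0, 0, 0, -0.001, 0, 0, 0, 0, 0, -0.001, 0, 0, 0, 0, 0, -0.001, 0, 0, 0, 0, 0, -0.001, 0, 0, 0, 0, 0, -0.001, 0, 0, 0]
  fingers: 0
  force: 8

```text
$.motion: bad value
```

Request:
step_arm:
  motion: [0, -0.0005, 0, 0, 0, 0, 0, -0.001, 0, 0, 0, 0, 0, -0.001, 0, 0, 0, 0, 0, -0.001, 0, 0, 0, 0, 0, -0.001, 0, 0, 0, 0, 0, -0.001, 0, 0, 0, 0, 0, -0.001, 0, 0, 0, 0, 0, -0.001, 0, 0, 0, 0]
  fingers: 0
  force: 8

```text
t: 15.45
tool_pos: [0.4637, 0.0667, 0.0912]
tool_rot: [[-1.0, -0.0, 0.001], [-0.0, 1.0, -0.0], [-0.001, -0.0, -1.0]]
wrist_force: [-0.9, -0.6, 5.8]
grip_width: 0.008
finger_force: 8.0
```

Request:
step_arm:
  motion: [0, 0, -0.003, 0, 0, 0, 0, 0, -0.01, 0, 0, 0, 0, 0, -0.025, 0, 0, 0, 0, 0, -0.045, 0, 0, 0, 0, 0, -0.07, 0, 0, 0, 0, 0, -0.1, 0, 0, 0, 0, 0, -0.13, 0, 0, 0, 0, 0, -0.15, 0, 0, 0]

```text
t: 16.45
tool_pos: [0.4636, 0.0668, 0.2433]
tool_rot: [[-1.0, -0.0, 0.003], [-0.0, 1.0, -0.0], [-0.003, -0.0, -1.0]]
wrist_force: [-0.1, -1.1, -1.0]
grip_width: 0.0081
finger_force: 8.0
```

```bash
cat >> h.py <<'E'
def groove(yr): return np.array([.6277-.009*(yr+.0035),yr+.0035,.020])
def tcp_for(bottom,tilt,L,yaw=.5):
    """TCP pose that holds the tile's lower edge middle at 'bottom'"""
    r=frame(yaw,tilt); return np.array(bottom)-L*r[:,2],r
def plan(bottom,tilt,L): delta(*tcp_for(bottom,tilt,L))
E
python3 - <<'E'
from h import *
o=arm.get_obs(); print(o['tool_pos'],o['q'],o['wrist_force'],o['grip_width'])
B=groove(.132); print(B); L=.0812
delta([B[0]-.04,B[1],.25],frame(.5,0))
plan(B+[0,0,.05],-17,L)
E
```

```text
[0.4636 0.0668 0.2433] [ -1.4603  -9.6615 109.7934   0.0033  79.709  -91.4748] [-0.0505 -1.1077 -1.0073] 0.008068021915908826
[0.6265 0.1355 0.02  ]
shift [-0.1229  0.0686 -0.0064] turn [0.0022 0.0022 1.5623]
shift [-0.1389  0.0684  0.096 ] turn [-0.2314 -0.2294  1.5501]
```

Request:
step_arm:
  motion: [-0.01, 0.005, 0, 0, 0, 0.15, -0.025, 0.015, -0.002, 0, 0, 0.33, -0.04, 0.025, -0.004, 0, 0, 0.51, -0.06, 0.035, -0.006, 0, 0, 0.69, -0.08, 0.045, -0.006, 0, 0, 0.86, -0.1, 0.055, -0.006, 0, 0, 1.03, -0.115, 0.063, -0.006, 0, 0, 1.2, -0.123, 0.0686, -0.006, 0, 0, 1.37]

```text
t: 17.45
tool_pos: [0.5867, 0.1358, 0.2474]
tool_rot: [[-0.194, 0.981, 0.0], [0.981, 0.194, 0.0], [0.0, 0.0, -1.0]]
wrist_force: [-0.7, -0.1, -1.9]
grip_width: 0.008
finger_force: 8.0
```

```bash
python3 - <<'E'
from h import *
o=arm.get_obs(); print(o['tool_pos'],o['q'],o['wrist_force'],o['grip_width'])
B=groove(.132); L=.0812
plan(B+[0,0,.06],-17,L)
E
```

```text
[0.5867 0.1358 0.2474] [ 5.5274  9.2227 90.5235  0.003  80.232  -5.6755] [-0.7066 -0.117  -1.8847] 0.007981326094375619
shift [-0.0036  0.0156  0.0897] turn [-0.2955 -0.0278  0.1854]
```

Request:
step_arm:
  motion: [-0.001, 0, 0.005, -0.1, -0.01, 0.1, -0.002, 0, 0.015, -0.2, -0.02, 0.185, -0.003, 0, 0.03, -0.2955, -0.028, 0.185, -0.0036, 0.003, 0.045, -0.2955, -0.028, 0.185, -0.0036, 0.006, 0.06, -0.2955, -0.028, 0.185, -0.0036, 0.01, 0.075, -0.2955, -0.028, 0.185, -0.0036, 0.0156, 0.09, -0.2955, -0.028, 0.185, -0.0036, 0.0156, 0.09, -0.2955, -0.028, 0.185]

```text
t: 18.45
tool_pos: [0.6015, 0.1349, 0.1542]
tool_rot: [[-0.014, 0.957, 0.288], [1.0, 0.014, 0.003], [-0.001, 0.288, -0.958]]
wrist_force: [0.3, -0.1, -0.5]
grip_width: 0.008
finger_force: 8.0
```

```bash
python3 - <<'E'
from h import *
o=arm.get_obs(); print(o['tool_pos'],o['q'],o['wrist_force'],o['grip_width'])
B=groove(.132); L=.0812
print('bottom now',o['tool_pos']+L*o['tool_rot'][:,2]-B)
for h in(.012,.003): plan(B+[0,0,h],-17,L)
im,m=snap('wrist'); cv2.imwrite('pics/w4.png',cv2.resize(im[:,:,::-1],(800,600)))
im,m=snap('scene'); cv2.imwrite('pics/s4.png',cv2.resize(im[130:290,170:370,::-1],(750,600),interpolation=cv2.INTER_CUBIC))
E
```

```text
[0.6015 0.1349 0.1542] [  6.1495   4.4232 107.7792  -2.0197  51.1297   6.3525] [ 0.3313 -0.0553 -0.4773] 0.00799978465226793
bottom now [-0.0016 -0.0003  0.0564]
shift [ 0.0004 -0.0117  0.043 ] turn [-0.0042 -0.001   0.0057]
shift [ 0.0004 -0.0142  0.0516] turn [-0.0042 -0.001   0.0057]
```

View pics/w4.png

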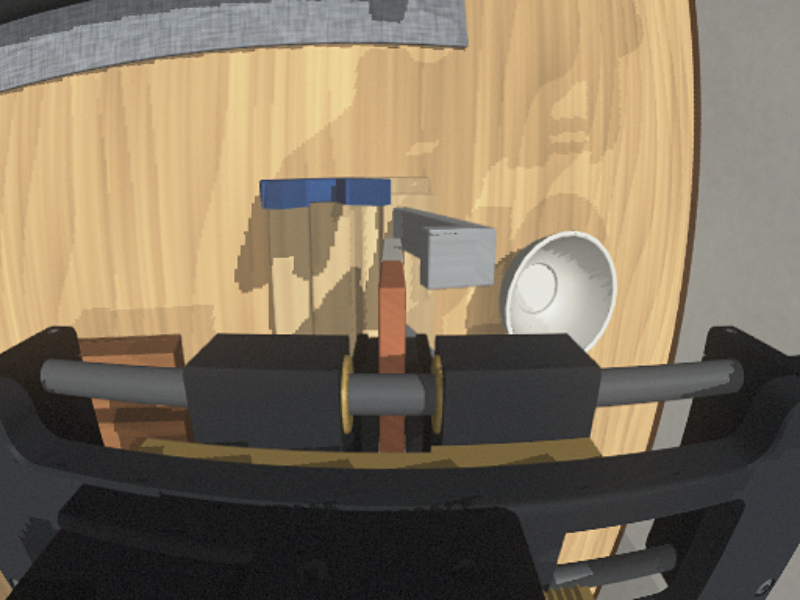

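View pics/s4.png

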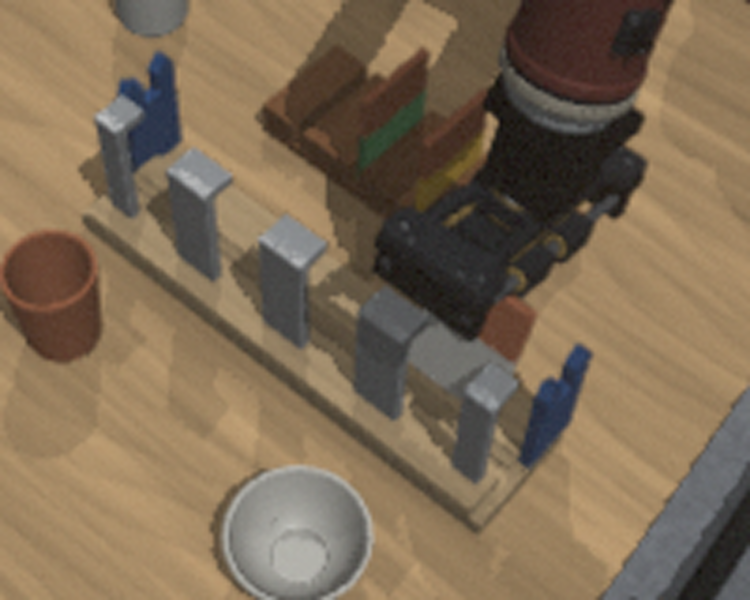

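```bash
python3 - <<'E'
from h import *
m=dict(camera_model('wrist')); m['f']=192/np.tan(np.radians(m['vfov']/2)); m['n']='wrist'
o=arm.get_obs(); r=o['tool_rot']; T=m['tool_from_camera']; m['position']=o['tool_pos']+r@T[:3,3]; m['attitude']=r@T[:3,:3]
P=onplane(m,np.array([(269,208),(312,215),(381,212),(274,332)])/1.5625,.03); print(P)
P=onplane(m,np.array([(260,181),(391,178),(391,206),(430,193)])/1.5625,.03); print(P)
P=onplane(m,np.array([(428,232),(494,228),(420,288),(495,289)])/1.5625,.136); print(P)
E
python3 - <<'E'
import cv2
im=cv2.imread('pics/w4.png')
cv2.imwrite('pics/w4c.png',cv2.resize(im[160:345,225:505],(800,528),interpolation=cv2.INTER_CUBIC))
E
```

```text
[[0.5693 0.1851 0.03  ]
 [0.594  0.1802 0.03  ]
 [0.6351 0.1812 0.03  ]
 [0.5692 0.1114 0.03  ]]
[[0.5644 0.2006 0.03  ]
 [0.641  0.2015 0.03  ]
 [0.6413 0.1847 0.03  ]
 [0.666  0.1927 0.03  ]]
[[0.6235 0.1825 0.136 ]
 [0.6515 0.1838 0.136 ]
 [0.6209 0.1612 0.136 ]
 [0.6537 0.1589 0.136 ]]
```

View pics/w4c.png

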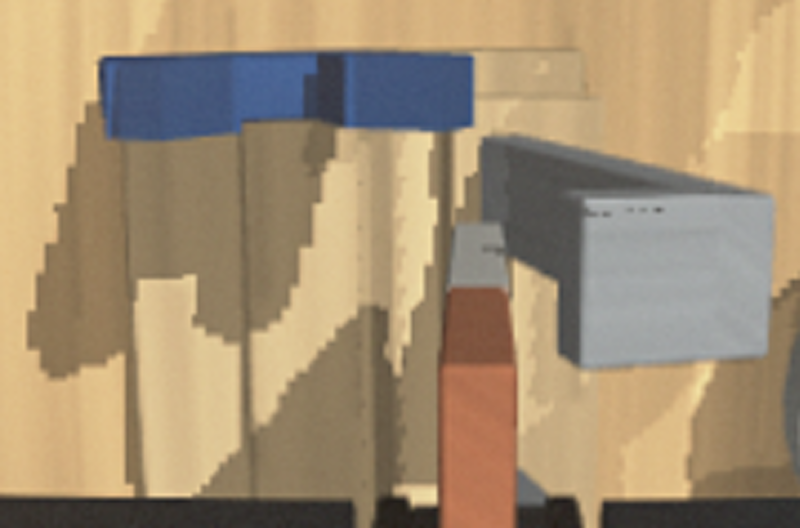

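Request:
step_arm:
  motion: [0, -0.001, 0.006, -0.004, 0, 0, 0, -0.003, 0.014, -0.004, 0, 0, 0, -0.005, 0.022, -0.004, 0, 0, 0, -0.007, 0.03, -0.004, 0, 0, 0, -0.009, 0.037, -0.004, 0, 0, 0, -0.0105, 0.042, -0.004, 0, 0, 0, -0.0112, 0.0433, -0.004, 0, 0, 0, -0.0112, 0.0433, -0.004, 0, 0]

```text
t: 19.55
tool_pos: [0.6041, 0.135, 0.1119]
tool_rot: [[-0.015, 0.955, 0.296], [1.0, 0.014, 0.004], [-0.0, 0.296, -0.955]]
wrist_force: [-0.9, -0.0, -0.9]
grip_width: 0.0082
finger_force: 8.0
```

```bash
python3 - <<'E'
from h import *
o=arm.get_obs(); print(o['wrist_force'],o['tool_rot'][:,1])
B=groove(.132); L=.0812
print('bottom now',o['tool_pos']+L*o['tool_rot'][:,2]-B)
plan(B+[.001,0,.003],-17,L)
E
```

```text
[-0.8992 -0.026  -0.9359] [0.9551 0.0141 0.2959]
bottom now [ 0.0016 -0.0001  0.0143]
shift [ 0.0003 -0.0036  0.0106] turn [ 0.0037 -0.0014  0.0057]
```

Request:
step_arm:
  motion: [0, -0.001, 0.001, 0, 0, 0.002, 0, -0.0015, 0.003, 0, 0, 0.004, 0, -0.002, 0.005, 0, 0, 0.0057, 0, -0.003, 0.007, 0, 0, 0.0057, 0, -0.0034, 0.009, 0, 0, 0.0057, 0, -0.0036, 0.0106, 0, 0, 0.0057, 0, -0.0036, 0.0106, 0, 0, 0.0057, 0, -0.0036, 0.0106, 0, 0, 0.0057]

```text
t: 20.55
tool_pos: [0.6038, 0.135, 0.1008]
tool_rot: [[-0.009, 0.955, 0.296], [1.0, 0.008, 0.004], [0.001, 0.296, -0.955]]
wrist_force: [0.6, 0.1, -0.9]
grip_width: 0.0079
finger_force: 8.0
```

```bash
cat >> h.py <<'E'
def where(yr,L):
    o=arm.get_obs(); r=o['tool_rot']; print('t',o['t'],'F',o['wrist_force'],'grip',o['grip_width'],'tilt',np.degrees(np.arcsin(r[2,1])),'bottom',(o['tool_pos']+L*r[:,2]-groove(yr))*1000)
E
python3 - <<'E'
from h import *
L=.0812; where(.132,L)
B=groove(.132)
for t in(-13,-9,-5,-1,2,4): plan(B+[.001,0,.003],t,L)
E
```

```text
t 20.55 F [ 0.5722  0.1292 -0.9293] grip 0.007868236191609838 tilt 17.22047262626843 bottom [ 1.369  -0.1662  3.1933]
shift [0.0003 0.0056 0.0003] turn [ 0.0737 -0.0014 -0.    ]
shift [0.0003 0.0112 0.0009] turn [ 0.1435 -0.0014  0.    ]
shift [0.0003 0.0168 0.0019] turn [ 0.2133 -0.0014  0.0001]
shift [0.0003 0.0223 0.0033] turn [ 0.2831 -0.0014  0.0001]
shift [0.0003 0.0263 0.0046] turn [ 0.3355 -0.0014  0.0002]
shift [0.0003 0.029  0.0056] turn [ 0.3704 -0.0014  0.0002]
```

Request:
step_arm:
  motion: [0, 0.0028, 0.0003, 0.037, 0, 0, 0, 0.0056, 0.0006, 0.074, 0, 0, 0, 0.0112, 0.0015, 0.1435, 0, 0, 0, 0.0168, 0.0027, 0.2133, 0, 0, 0, 0.0223, 0.0043, 0.2831, 0, 0, 0, 0.0245, 0.005, 0.31, 0, 0, 0, 0.0263, 0.0056, 0.3355, 0, 0, 0, 0.0263, 0.0056, 0.3355, 0, 0]

```text
t: 21.55
tool_pos: [0.6305, 0.1352, 0.1028]
tool_rot: [[-0.009, 0.999, -0.035], [1.0, 0.009, 0.001], [0.001, -0.035, -0.999]]
wrist_force: [0.3, -0.5, -0.6]
grip_width: 0.0079
finger_force: 8.0
```

```bash
python3 - <<'E'
from h import *
L=.0812; where(.132,L)
B=groove(.132)
plan(B+[.0005,0,.0015],3,L); plan(B+[0,0,.0005],4,L); plan(B+[-.0005,0,.0005],5,L); 
E
```

```text
t 21.55 F [ 0.3085 -0.5456 -0.6278] grip 0.007922284873214903 tilt -2.0211044740805235 bottom [ 1.1545 -0.1992  1.6935]
shift [0.0003 0.0007 0.0002] turn [ 0.0171 -0.0012  0.0004]
shift [0.0003 0.0017 0.0013] turn [ 0.0345 -0.0012  0.0004]
shift [0.0003 0.0026 0.0014] turn [ 0.052  -0.0012  0.0004]
```

Request:
step_arm:
  motion: [0, 0.0003, 0.0002, 0.008, 0, 0, 0, 0.0007, 0.0004, 0.017, 0, 0, 0, 0.0012, 0.0008, 0.026, 0, 0, 0, 0.0017, 0.0012, 0.0345, 0, 0, 0, 0.0017, 0.0014, 0.0345, 0, 0, 0, 0.0017, 0.0014, 0.0345, 0, 0, 0, 0.0017, 0.0014, 0.0345, 0, 0, 0, 0.0017, 0.0014, 0.0345, 0, 0]

```text
t: 22.55
tool_pos: [0.6321, 0.1353, 0.1017]
tool_rot: [[-0.009, 0.998, -0.07], [1.0, 0.009, 0.001], [0.001, -0.07, -0.998]]
wrist_force: [-0.2, 0.0, -1.6]
grip_width: 0.0078
finger_force: 8.0
```

```bash
python3 - <<'E'
from h import *
L=.0812; where(.132,L)
B=groove(.132)
plan(B+[0,0,-.0005],4,L); plan(B+[-.0005,0,-.0005],5,L);plan(B+[-.0005,0,-.0005],5.5,L);
E
```

```text
t 22.55 F [-0.2356  0.0313 -1.6003] grip 0.007757574142554693 tilt -3.985644824592856 bottom [-0.0103 -0.1667  0.6844]
shift [0.0003 0.0001 0.0012] turn [ 0.0003 -0.0013  0.0005]
shift [0.0003 0.001  0.0012] turn [ 0.0177 -0.0013  0.0005]
shift [0.0003 0.0017 0.0012] turn [ 0.0264 -0.0013  0.0005]
```

Request:
step_arm:
  motion: [0, 0, 0.0004, 0.004, 0, 0, 0, 0.0003, 0.0008, 0.008, 0, 0, 0, 0.0006, 0.0012, 0.012, 0, 0, 0, 0.001, 0.0012, 0.0177, 0, 0, 0, 0.001, 0.0012, 0.0177, 0, 0, 0, 0.001, 0.0012, 0.0177, 0, 0, 0, 0.001, 0.0012, 0.0177, 0, 0, 0, 0.001, 0.0012, 0.0177, 0, 0]

```text
t: 23.55
tool_pos: [0.6335, 0.1354, 0.1012]
tool_rot: [[-0.009, 0.996, -0.086], [1.0, 0.009, 0.001], [0.001, -0.086, -0.996]]
wrist_force: [-1.1, 0.9, 5.1]
grip_width: 0.0079
finger_force: 8.0
```

```bash
python3 - <<'E'
from h import *
L=.0812; where(.132,L)
E
```

```text
t 23.55 F [-1.0616  0.9282  5.0618] grip 0.007889095737346976 tilt -4.960749589137364 bottom [-0.0156 -0.0352  0.2882]
```

Request:
step_arm:
  motion: [0, 0, 0, 0, 0, 0, 0, 0, 0, 0, 0, 0, 0, 0, 0, 0, 0, 0, 0, 0, 0, 0, 0, 0, 0, 0, 0, 0, 0, 0, 0, 0, 0, 0, 0, 0, 0, 0, 0, 0, 0, 0, 0, 0, 0, 0, 0, 0]
  fingers: 0.25

```text
t: 24.55
tool_pos: [0.6331, 0.1353, 0.1004]
tool_rot: [[-0.009, 0.996, -0.087], [1.0, 0.009, 0.001], [0.001, -0.087, -0.996]]
wrist_force: [-0.2, 0.5, -0.2]
grip_width: 0.0222
finger_force: 0.0
```

```bash
python3 - <<'E'
from h import *
L=.0812; where(.132,L)
im,m=snap('wrist'); cv2.imwrite('pics/w5.png',im[:,:,::-1]); 
im2,m=snap('scene'); a=cv2.resize(im[150:330,180:380,::-1],(400,360),interpolation=cv2.INTER_CUBIC); b=cv2.resize(im2[190:270,270:350,::-1],(360,360),interpolation=cv2.INTER_CUBIC)
cv2.imwrite('pics/c5.png',np.hstack([a,b]))
E
```

```text
t 24.55 F [-0.1961  0.5003 -0.1815] grip 0.02223837982854182 tilt -5.000570150504255 bottom [-0.4921 -0.175  -0.4921]
```

View pics/c5.png

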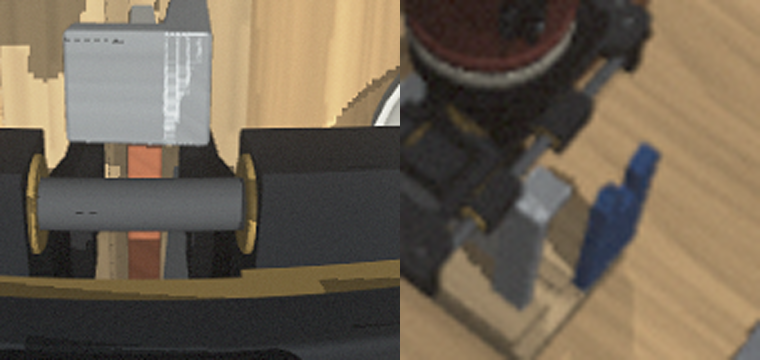

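Request:
step_arm:
  motion: [0, 0, -0.003, 0, 0, 0, 0, 0, -0.01, 0, 0, 0, 0, 0, -0.025, 0, 0, 0, 0, 0, -0.045, 0, 0, 0, 0, 0, -0.07, 0, 0, 0, 0, 0, -0.1, 0, 0, 0, 0, 0, -0.125, 0, 0, 0, 0, 0, -0.135, 0, 0, 0]

```text
t: 25.65
tool_pos: [0.6462, 0.1353, 0.2386]
tool_rot: [[-0.009, 0.997, -0.082], [1.0, 0.009, 0.001], [0.002, -0.082, -0.997]]
wrist_force: [0.0, -0.6, -0.6]
grip_width: 0.0218
finger_force: 0.0
```

```bash
python3 - <<'E'
from h import *
o=arm.get_obs(); print(o['tool_pos'],o['q'],o['wrist_force'])
delta([.4625,-.054,.23],frame(90))
E
```

```text
[0.6462 0.1353 0.2386] [ 4.7685 21.0399 77.382   0.4467 86.2731  4.1949] [ 0.0459 -0.5916 -0.6079]
shift [-0.1877 -0.1841  0.0235] turn [-0.0635 -0.0656 -1.5607]
```

Request:
step_arm:
  motion: [-0.01, -0.01, 0, -0.006, -0.006, -0.14, -0.035, -0.035, 0.002, -0.013, -0.013, -0.32, -0.06, -0.06, 0.005, -0.02, -0.02, -0.5, -0.09, -0.09, 0.008, -0.027, -0.028, -0.68, -0.12, -0.12, 0.012, -0.035, -0.036, -0.86, -0.15, -0.15, 0.016, -0.042, -0.044, -1.04, -0.175, -0.172, 0.02, -0.05, -0.051, -1.22, -0.1877, -0.1841, 0.0235, -0.057, -0.059, -1.4]
  fingers: 0.3

```text
t: 26.65
tool_pos: [0.4599, -0.0551, 0.2273]
tool_rot: [[-0.988, 0.155, -0.012], [0.155, 0.988, -0.007], [0.011, -0.008, -1.0]]
wrist_force: [0.7, 0.0, -1.0]
grip_width: 0.0263
finger_force: 0.0
```

```bash
python3 - <<'E'
from h import *
o=arm.get_obs(); print(o['tool_pos'],o['q'],o['wrist_force'])
delta([.4625,-.054,.15],frame(90))
im,m=snap('wrist')
for c,a,r in blobs(im,(4,110,190),(12,190,255),150): print(c,a,r,onplane(m,c,.11))
E
```

```text
[ 0.4599 -0.0551  0.2273] [-16.2113  -9.0686 111.0116  -0.5646  78.6031 -97.1715] [ 0.7028  0.0285 -0.9707]
shift [-0.0032  0.0022  0.0773] turn [-0.0075 -0.0113 -0.1558]
[317.2538 175.212 ] 599 ((318.5148620605469, 175.6485137939453), (75.22481536865234, 10.646897315979004), 84.2894058227539) [[0.458  0.0064 0.11  ]]
[255.9796 200.7551] 294 ((254.29527282714844, 194.52978515625), (56.55036926269531, 7.628811836242676), 81.72411346435547) [[ 0.4735 -0.0531  0.11  ]]
```

Request:
step_arm:
  motion: [-0.001, 0.001, 0.01, -0.003, -0.004, -0.08, -0.002, 0.002, 0.02, -0.0075, -0.0113, -0.1558, -0.0032, 0.0025, 0.035, -0.0075, -0.0113, -0.1558, -0.0032, 0.0025, 0.05, -0.0075, -0.0113, -0.1558, -0.0032, 0.0025, 0.065, -0.0075, -0.0113, -0.1558, -0.0032, 0.0025, 0.077, -0.0075, -0.0113, -0.1558, -0.0032, 0.0025, 0.077, -0.0075, -0.0113, -0.1558, -0.0032, 0.0025, 0.077, -0.0075, -0.0113, -0.1558]

```text
t: 27.7
tool_pos: [0.4641, -0.0528, 0.1506]
tool_rot: [[-1.0, 0.005, 0.0], [0.005, 1.0, -0.0], [-0.0, -0.0, -1.0]]
wrist_force: [-0.5, -0.2, 0.6]
grip_width: 0.0263
finger_force: 0.0
```

```bash
python3 - <<'E'
from h import *
o=arm.get_obs(); print(o['tool_pos'],o['tool_rot'],o['wrist_force'])
delta([.4625,-.0535,.0905],frame(90))
E
```

```text
[ 0.4641 -0.0528  0.1506] [[-1.      0.005   0.0003]
 [ 0.005   1.     -0.0002]
 [-0.0003 -0.0002 -1.    ]] [-0.4987 -0.2452  0.6216]
shift [ 0.0016 -0.0007  0.0601] turn [-0.0002  0.0003 -0.005 ]
```

Request:
step_arm:
  motion: [0.001, 0, 0.008, 0, 0, -0.005, 0.0016, -0.0007, 0.018, 0, 0, -0.005, 0.0016, -0.0007, 0.028, 0, 0, -0.005, 0.0016, -0.0007, 0.038, 0, 0, -0.005, 0.0016, -0.0007, 0.048, 0, 0, -0.005, 0.0016, -0.0007, 0.056, 0, 0, -0.005, 0.0016, -0.0007, 0.06, 0, 0, -0.005, 0.0016, -0.0007, 0.06, 0, 0, -0.005]

```text
t: 28.7
tool_pos: [0.462, -0.0534, 0.09]
tool_rot: [[-1.0, -0.0, -0.001], [-0.0, 1.0, 0.0], [0.001, 0.0, -1.0]]
wrist_force: [0.1, 0.9, 0.8]
grip_width: 0.0256
finger_force: 0.0
```

Request:
step_arm:
  motion: [0, 0, 0, 0, 0, 0, 0, 0, 0, 0, 0, 0, 0, 0, 0, 0, 0, 0, 0, 0, 0, 0, 0, 0, 0, 0, 0, 0, 0, 0, 0, 0, 0, 0, 0, 0, 0, 0, 0, 0, 0, 0, 0, 0, 0, 0, 0, 0]
  fingers: 0
  force: 8

```text
t: 29.7
tool_pos: [0.4624, -0.0535, 0.0905]
tool_rot: [[-1.0, -0.0, 0.0], [-0.0, 1.0, -0.0], [-0.0, -0.0, -1.0]]
wrist_force: [-0.9, 0.6, 5.3]
grip_width: 0.008
finger_force: 8.0
```

Request:
step_arm:
  motion: [0, 0, -0.003, 0, 0, 0, 0, 0, -0.01, 0, 0, 0, 0, 0, -0.025, 0, 0, 0, 0, 0, -0.045, 0, 0, 0, 0, 0, -0.07, 0, 0, 0, 0, 0, -0.1, 0, 0, 0, 0, 0, -0.13, 0, 0, 0, 0, 0, -0.15, 0, 0, 0]

```text
t: 30.7
tool_pos: [0.4627, -0.0536, 0.243]
tool_rot: [[-1.0, -0.0, 0.002], [-0.0, 1.0, -0.001], [-0.002, -0.001, -1.0]]
wrist_force: [-0.2, 0.4, -0.5]
grip_width: 0.0078
finger_force: 8.0
```

```bash
python3 - <<'E'
from h import *
o=arm.get_obs(); print(o['tool_pos'],o['q'],o['wrist_force'],o['grip_width'])
B=groove(-.132); print(B)
delta([B[0]-.04,B[1],.248],frame(.5,0))
E
```

```text
[ 0.4627 -0.0536  0.243 ] [ -16.315   -10.0365  110.1513   -0.0034   79.7356 -106.3256] [-0.2399  0.3581 -0.5132] 0.007821735688547868
[ 0.6289 -0.1285  0.02  ]
shift [-0.1262 -0.075  -0.0047] turn [0.0013 0.0026 1.5623]
```

Request:
step_arm:
  motion: [-0.01, -0.005, 0, 0, 0, 0.15, -0.025, -0.015, -0.002, 0, 0, 0.33, -0.04, -0.027, -0.004, 0, 0, 0.51, -0.06, -0.038, -0.005, 0, 0, 0.69, -0.08, -0.05, -0.005, 0, 0, 0.86, -0.1, -0.06, -0.005, 0, 0, 1.03, -0.115, -0.069, -0.005, 0, 0, 1.2, -0.126, -0.075, -0.005, 0, 0, 1.37]

```text
t: 31.7
tool_pos: [0.5887, -0.1288, 0.246]
tool_rot: [[-0.194, 0.981, 0.0], [0.981, 0.194, -0.0], [-0.0, 0.0, -1.0]]
wrist_force: [0.5, -0.9, -1.7]
grip_width: 0.0077
finger_force: 8.0
```

```bash
python3 - <<'E'
from h import *
L=.0805; where(-.132,L); plan(groove(-.132)+[0,0,.06],-17,L)
E
```

```text
t 31.7 F [ 0.507  -0.8699 -1.7299] grip 0.007669593342760106 tilt 0.0012089172465592948 bottom [-40.1454  -0.3198 145.5047]
shift [-0.0031  0.0163  0.089 ] turn [-0.2958 -0.0275  0.1851]
```

Request:
step_arm:
  motion: [-0.001, 0, 0.005, -0.1, -0.01, 0.1, -0.002, 0, 0.015, -0.2, -0.02, 0.185, -0.003, 0, 0.03, -0.2958, -0.028, 0.185, -0.0031, 0.003, 0.045, -0.2958, -0.028, 0.185, -0.0031, 0.006, 0.06, -0.2958, -0.028, 0.185, -0.0031, 0.01, 0.075, -0.2958, -0.028, 0.185, -0.0031, 0.0163, 0.089, -0.2958, -0.028, 0.185, -0.0031, 0.0163, 0.089, -0.2958, -0.028, 0.185]

```text
t: 32.7
tool_pos: [0.6044, -0.1275, 0.154]
tool_rot: [[-0.015, 0.957, 0.289], [1.0, 0.014, 0.005], [0.001, 0.289, -0.957]]
wrist_force: [-0.2, -0.8, -1.5]
grip_width: 0.0079
finger_force: 8.0
```

```bash
python3 - <<'E'
from h import *
L=.0805; where(-.132,L); B=groove(-.132)
for h in(.014,.003): plan(B+[.0008,0,h],-17,L)
im,m=snap('wrist'); cv2.imwrite('pics/w6.png',cv2.resize(im[60:230,140:360,::-1],(776,600),interpolation=cv2.INTER_CUBIC))
E
```

```text
t 32.7 F [-0.1638 -0.8123 -1.4968] grip 0.007876869434127019 tilt 16.795171246648906 bottom [-1.2235  1.4236 56.9429]
shift [-0.0013 -0.0108  0.0417] turn [-0.0036 -0.0029  0.006 ]
shift [-0.0013 -0.014   0.0522] turn [-0.0036 -0.0029  0.006 ]
```

View pics/w6.png

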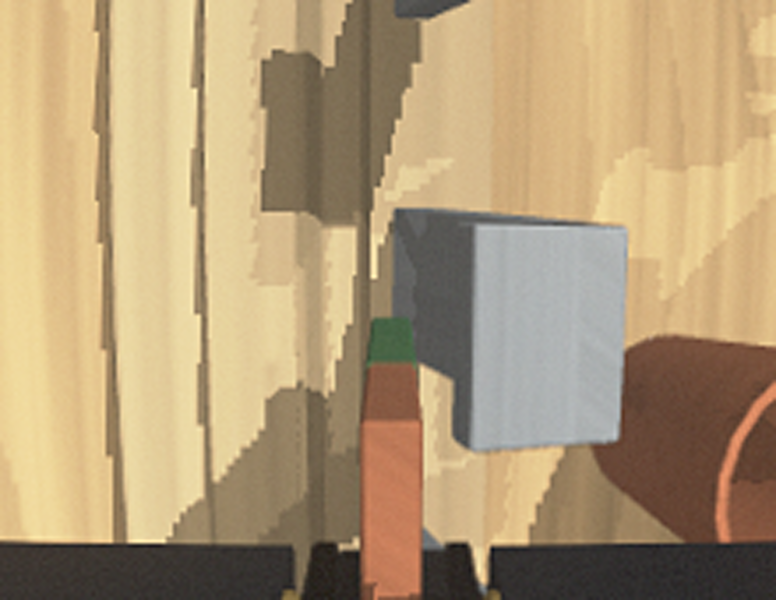

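Request:
step_arm:
  motion: [-0.001, -0.001, 0.006, -0.0036, -0.003, 0.006, -0.0013, -0.003, 0.014, -0.0036, -0.003, 0.006, -0.0013, -0.005, 0.022, -0.0036, -0.003, 0.006, -0.0013, -0.007, 0.03, -0.0036, -0.003, 0.006, -0.0013, -0.009, 0.036, -0.0036, -0.003, 0.006, -0.0013, -0.0108, 0.0405, -0.0036, -0.003, 0.006, -0.0013, -0.0108, 0.0417, -0.0036, -0.003, 0.006, -0.0013, -0.0108, 0.0417, -0.0036, -0.003, 0.006]

```text
t: 33.75
tool_pos: [0.6068, -0.1295, 0.1133]
tool_rot: [[-0.008, 0.955, 0.296], [1.0, 0.008, 0.001], [-0.001, 0.296, -0.955]]
wrist_force: [0.4, -0.6, -1.4]
grip_width: 0.0081
finger_force: 8.0
```

```bash
python3 - <<'E'
from h import *
L=.0805; where(-.132,L); B=groove(-.132)
plan(B+[.001,0,.003],-17,L)
E
```

```text
t 33.75 F [ 0.4014 -0.5566 -1.3648] grip 0.008079014162758486 tilt 17.203636835754658 bottom [ 1.7059 -0.9324 16.3603]
shift [ 0.0008 -0.0043  0.0126] turn [ 0.0036  0.0017 -0.0003]
```

Request:
step_arm:
  motion: [0, -0.001, 0.001, 0, 0, 0, 0, -0.002, 0.003, 0, 0, 0, 0, -0.0025, 0.005, 0, 0, 0, 0, -0.003, 0.007, 0, 0, 0, 0, -0.0036, 0.009, 0, 0, 0, 0, -0.004, 0.011, 0, 0, 0, 0, -0.0043, 0.0126, 0, 0, 0, 0, -0.0043, 0.0126, 0, 0, 0]

```text
t: 34.75
tool_pos: [0.6062, -0.1294, 0.0996]
tool_rot: [[-0.008, 0.955, 0.295], [1.0, 0.008, 0.001], [-0.001, 0.295, -0.955]]
wrist_force: [0.6, -0.9, -1.8]
grip_width: 0.0078
finger_force: 8.0
```

```bash
python3 - <<'E'
from h import *
L=.0805; where(-.132,L); B=groove(-.132)
for t in(-13,-9,-5,-1,2): plan(B+[.001,0,.0025],t,L)
E
```

```text
t 34.75 F [ 0.5521 -0.9178 -1.7847] grip 0.007812981304892216 tilt 17.174626099888062 bottom [ 1.0675 -0.8325  2.7082]
shift [0.0007 0.0057 0.0004] turn [ 0.0729  0.0015 -0.0004]
shift [0.0007 0.0113 0.001 ] turn [ 0.1427  0.0014 -0.0005]
shift [0.0007 0.0169 0.002 ] turn [ 0.2125  0.0014 -0.0005]
shift [0.0007 0.0223 0.0034] turn [ 0.2823  0.0014 -0.0006]
shift [0.0007 0.0263 0.0046] turn [ 0.3347  0.0014 -0.0006]
```

Request:
step_arm:
  motion: [0, 0.0028, 0.0003, 0.037, 0, 0, 0, 0.0057, 0.0005, 0.073, 0, 0, 0, 0.0113, 0.0012, 0.1427, 0, 0, 0, 0.0169, 0.0022, 0.2125, 0, 0, 0, 0.0223, 0.0037, 0.2823, 0, 0, 0, 0.0245, 0.0044, 0.31, 0, 0, 0, 0.0263, 0.0051, 0.3347, 0, 0, 0, 0.0263, 0.0051, 0.3347, 0, 0]

```text
t: 35.75
tool_pos: [0.6328, -0.1292, 0.1024]
tool_rot: [[-0.008, 0.999, -0.035], [1.0, 0.008, -0.002], [-0.001, -0.035, -0.999]]
wrist_force: [-1.2, 0.4, -2.2]
grip_width: 0.0081
finger_force: 8.0
```

```bash
python3 - <<'E'
from h import *
L=.0805; where(-.132,L); B=groove(-.132)
plan(B+[0,0,.0006],4,L); plan(B+[-.0,0,-.0003],5,L)
E
```

```text
t 35.75 F [-1.1698  0.4413 -2.2347] grip 0.00807488857366786 tilt -1.9949810242410444 bottom [ 1.1918 -0.8497  1.9927]
shift [0.0008 0.0017 0.0015] turn [ 0.035   0.0012 -0.0007]
shift [0.0008 0.0031 0.0024] turn [ 0.0524  0.0012 -0.0007]
```

Request:
step_arm:
  motion: [0, 0.0004, 0.0003, 0.009, 0, 0, 0, 0.0009, 0.0007, 0.018, 0, 0, 0, 0.0013, 0.0011, 0.027, 0, 0, 0, 0.0017, 0.0015, 0.035, 0, 0, 0, 0.0024, 0.0019, 0.044, 0, 0, 0, 0.0031, 0.0022, 0.0524, 0, 0, 0, 0.0031, 0.0024, 0.0524, 0, 0, 0, 0.0031, 0.0024, 0.0524, 0, 0]

```text
t: 36.75
tool_pos: [0.636, -0.1294, 0.1007]
tool_rot: [[-0.008, 0.996, -0.087], [1.0, 0.008, -0.002], [-0.002, -0.087, -0.996]]
wrist_force: [-1.9, 0.0, 3.9]
grip_width: 0.0078
finger_force: 8.0
```

```bash
python3 - <<'E'
from h import *
L=.0805; where(-.132,L)
E
```

```text
t 36.75 F [-1.9348  0.0448  3.9152] grip 0.007845842379540693 tilt -4.965260253578526 bottom [ 0.2203 -1.0713  0.4905]
```

Request:
step_arm:
  motion: [0, 0, 0, 0, 0, 0, 0, 0, 0, 0, 0, 0, 0, 0, 0, 0, 0, 0, 0, 0, 0, 0, 0, 0, 0, 0, 0, 0, 0, 0, 0, 0, 0, 0, 0, 0, 0, 0, 0, 0, 0, 0, 0, 0, 0, 0, 0, 0]
  fingers: 0.25

```text
t: 37.75
tool_pos: [0.6359, -0.1292, 0.1002]
tool_rot: [[-0.008, 0.996, -0.087], [1.0, 0.008, -0.002], [-0.001, -0.087, -0.996]]
wrist_force: [0.3, -1.8, 0.1]
grip_width: 0.022
finger_force: 0.0
```

Request:
step_arm:
  motion: [0, 0, -0.003, 0, 0, 0, 0, 0, -0.01, 0, 0, 0, 0, 0, -0.025, 0, 0, 0, 0, 0, -0.045, 0, 0, 0, 0, 0, -0.07, 0, 0, 0, 0, 0, -0.1, 0, 0, 0, 0, 0, -0.125, 0, 0, 0, 0, 0, -0.135, 0, 0, 0]

```text
t: 38.75
tool_pos: [0.6489, -0.1293, 0.2385]
tool_rot: [[-0.008, 0.997, -0.082], [1.0, 0.008, -0.004], [-0.003, -0.082, -0.997]]
wrist_force: [0.9, -1.5, 0.3]
grip_width: 0.0216
finger_force: 0.0
```

```bash
python3 - <<'E'
from h import *
o=arm.get_obs(); print(o['tool_pos'],o['q'],o['wrist_force'])
delta([.4625,.006,.23],frame(90))
im,m=snap('wrist'); cv2.imwrite('pics/w7.png',im[:,:,::-1])
# predicted tile top middle, home pose: centre +4,+50, lean 5.5deg
for y in(.132,-.132):
    B=groove(y); print(project(m,B+[.004+50e-3*.096,0,.0998]))
for c,a,r in blobs(im,(3,100,120),(13,200,255),80): print(c,a,r,onplane(m,c,.12))
E
```

```text
[ 0.6489 -0.1293  0.2385] [-17.2978  21.227   77.1569  -1.6025  86.0574 -17.5798] [ 0.927  -1.4745  0.3254]
shift [ 0.1368 -0.1841  0.0233] turn [-0.0671 -0.062  -1.5619]
[[247.6345 -79.2943]]
[[247.5083 184.9302]]
[119.8017 132.2344] 1856 ((119.13377380371094, 131.9845428466797), (39.2809944152832, 57.812068939208984), 88.60282135009766) [[ 0.5107 -0.0785  0.12  ]]
[115.0867  41.7992] 1753 ((104.4435043334961, 41.870460510253906), (36.49436569213867, 92.48728942871094), 84.87181091308594) [[0.5057 0.0131 0.12  ]]
[346.2514 188.3178] 1627 ((352.0, 181.5), (63.0, 62.0), 90.0) [[ 0.7297 -0.1288  0.12  ]]
[121.3731 170.8775] 1233 ((121.53402709960938, 170.7515411376953), (58.07640075683594, 26.063997268676758), 2.602562189102173) [[ 0.5096 -0.1175  0.12  ]]
[118.6187   8.2408] 868 ((121.5, 10.5), (21.0, 59.0), 90.0) [[0.5076 0.049  0.12  ]]
[125.1573  93.9821] 782 ((118.49610900878906, 85.937744140625), (38.487403869628906, 59.50889205932617), 86.42366790771484) [[ 0.5182 -0.0411  0.12  ]]
[249.1057 186.0903] 454 ((249.0, 186.5), (51.0, 8.0), 90.0) [[ 0.6392 -0.1295  0.12  ]]
```

Request:
step_arm:
  motion: [0.01, -0.01, 0, -0.006, -0.006, -0.14, 0.025, -0.035, 0.002, -0.013, -0.013, -0.32, 0.045, -0.06, 0.005, -0.02, -0.02, -0.5, 0.065, -0.09, 0.008, -0.029, -0.027, -0.68, 0.085, -0.12, 0.012, -0.037, -0.034, -0.86, 0.105, -0.15, 0.016, -0.045, -0.041, -1.04, 0.125, -0.172, 0.02, -0.052, -0.048, -1.22, 0.137, -0.184, 0.0233, -0.06, -0.056, -1.4]
  fingers: 0.3

```text
t: 39.8
tool_pos: [0.4596, 0.0075, 0.2265]
tool_rot: [[-0.988, 0.155, -0.013], [0.155, 0.988, -0.005], [0.012, -0.007, -1.0]]
wrist_force: [0.5, 0.3, 0.2]
grip_width: 0.0259
finger_force: 0.0
```

```bash
python3 - <<'E'
from h import *
o=arm.get_obs(); print(o['tool_pos'],o['q'],o['wrist_force'])
delta([.4625,.006,.15],frame(90))
im,m=snap('wrist')
for c,a,r in blobs(im,(4,110,190),(12,190,255),150): print(c,a,r,onplane(m,c,.11))
E
```

```text
[0.4596 0.0075 0.2265] [ -8.6366  -9.4878 111.462   -0.3903  78.6945 -89.6516] [0.4938 0.3272 0.1582]
shift [-0.004  -0.0005  0.0765] turn [-0.0058 -0.0121 -0.1554]
[254.6606 210.7939] 165 ((252.70997619628906, 204.96998596191406), (39.45656204223633, 7.636753559112549), 81.8698959350586) [[0.4823 0.0071 0.11  ]]
```

Request:
step_arm:
  motion: [-0.001, 0, 0.01, -0.003, -0.006, -0.08, -0.002, -0.0003, 0.02, -0.0058, -0.0121, -0.1554, -0.004, -0.0003, 0.035, -0.0058, -0.0121, -0.1554, -0.004, -0.0003, 0.05, -0.0058, -0.0121, -0.1554, -0.004, -0.0003, 0.065, -0.0058, -0.0121, -0.1554, -0.004, -0.0003, 0.0765, -0.0058, -0.0121, -0.1554, -0.004, -0.0003, 0.0765, -0.0058, -0.0121, -0.1554, -0.004, -0.0003, 0.0765, -0.0058, -0.0121, -0.1554]

```text
t: 40.85
tool_pos: [0.4645, 0.0052, 0.1512]
tool_rot: [[-1.0, 0.007, 0.002], [0.007, 1.0, -0.001], [-0.002, -0.001, -1.0]]
wrist_force: [-0.0, 0.2, -0.0]
grip_width: 0.026
finger_force: 0.0
```

```bash
python3 - <<'E'
from h import *
o=arm.get_obs(); print(o['tool_pos'],o['wrist_force'])
delta([.4625,.0063,.0905],frame(90))
E
```

```text
[0.4645 0.0052 0.1512] [-0.0426  0.2418 -0.0346]
shift [0.0021 0.0012 0.0607] turn [-0.0007  0.0015 -0.0067]
```

Request:
step_arm:
  motion: [0.001, 0.001, 0.008, 0, 0, -0.006, 0.002, 0.0012, 0.018, 0, 0, -0.006, 0.002, 0.0012, 0.028, 0, 0, -0.006, 0.002, 0.0012, 0.038, 0, 0, -0.006, 0.002, 0.0012, 0.048, 0, 0, -0.006, 0.002, 0.0012, 0.056, 0, 0, -0.006, 0.002, 0.0012, 0.06, 0, 0, -0.006, 0.002, 0.0012, 0.06, 0, 0, -0.006]

```text
t: 41.85
tool_pos: [0.4621, 0.0064, 0.0905]
tool_rot: [[-1.0, 0.001, 0.0], [0.001, 1.0, -0.0], [-0.0, -0.0, -1.0]]
wrist_force: [0.0, 0.3, -0.1]
grip_width: 0.0263
finger_force: 0.0
```

Request:
step_arm:
  motion: [0, 0, 0, 0, 0, 0, 0, 0, 0, 0, 0, 0, 0, 0, 0, 0, 0, 0, 0, 0, 0, 0, 0, 0, 0, 0, 0, 0, 0, 0, 0, 0, 0, 0, 0, 0, 0, 0, 0, 0, 0, 0, 0, 0, 0, 0, 0, 0]
  fingers: 0
  force: 8

```text
t: 42.85
tool_pos: [0.4626, 0.0063, 0.0911]
tool_rot: [[-1.0, 0.001, 0.001], [0.001, 1.0, -0.001], [-0.001, -0.001, -1.0]]
wrist_force: [-0.7, 0.1, 5.4]
grip_width: 0.0079
finger_force: 8.0
```

Request:
step_arm:
  motion: [0, 0, -0.003, 0, 0, 0, 0, 0, -0.01, 0, 0, 0, 0, 0, -0.025, 0, 0, 0, 0, 0, -0.045, 0, 0, 0, 0, 0, -0.07, 0, 0, 0, 0, 0, -0.1, 0, 0, 0, 0, 0, -0.13, 0, 0, 0, 0, 0, -0.15, 0, 0, 0]

```text
t: 43.85
tool_pos: [0.4627, 0.0064, 0.2435]
tool_rot: [[-1.0, 0.001, 0.004], [0.001, 1.0, -0.001], [-0.004, -0.001, -1.0]]
wrist_force: [-0.3, 0.7, -2.0]
grip_width: 0.008
finger_force: 8.0
```

```bash
python3 - <<'E'
from h import *
o=arm.get_obs(); print(o['tool_pos'],o['q'],o['wrist_force'],o['grip_width'])
B=groove(.044); print(B)
delta([B[0]-.04,B[1],.248],frame(.5,0))
E
```

```text
[0.4627 0.0064 0.2435] [ -8.9688 -10.5786 110.5603  -0.0254  79.7984 -98.9346] [-0.2596  0.6529 -2.    ] 0.008032219276105649
[0.6273 0.0475 0.02  ]
shift [-0.1246  0.0412 -0.0041] turn [0.0021 0.0037 1.5615]
```

Request:
step_arm:
  motion: [-0.01, 0.003, 0, 0, 0, 0.15, -0.025, 0.008, -0.002, 0, 0, 0.33, -0.04, 0.014, -0.004, 0, 0, 0.51, -0.06, 0.02, -0.004, 0, 0, 0.69, -0.08, 0.027, -0.004, 0, 0, 0.86, -0.1, 0.033, -0.004, 0, 0, 1.03, -0.115, 0.038, -0.004, 0, 0, 1.2, -0.1246, 0.0412, -0.004, 0, 0, 1.37]

```text
t: 44.85
tool_pos: [0.5873, 0.0479, 0.2457]
tool_rot: [[-0.194, 0.981, 0.001], [0.981, 0.194, -0.001], [-0.001, 0.001, -1.0]]
wrist_force: [0.1, -0.3, -0.9]
grip_width: 0.0081
finger_force: 8.0
```

```bash
python3 - <<'E'
from h import *
L=.0811; where(.044,L); plan(groove(.044)+[0,0,.06],-17,L)
E
```

```text
t 44.85 F [ 0.1077 -0.3291 -0.9137] grip 0.00813874763525703 tilt 0.07268442630718792 bottom [-39.8161   0.3308 144.6363]
shift [-0.0036  0.0157  0.0882] turn [-0.2945 -0.0269  0.1849]
```

Request:
step_arm:
  motion: [-0.001, 0, 0.005, -0.1, -0.01, 0.1, -0.002, 0, 0.015, -0.2, -0.02, 0.185, -0.003, 0, 0.03, -0.2945, -0.027, 0.185, -0.0036, 0.003, 0.045, -0.2945, -0.027, 0.185, -0.0036, 0.006, 0.06, -0.2945, -0.027, 0.185, -0.0036, 0.01, 0.075, -0.2945, -0.027, 0.185, -0.0036, 0.0157, 0.088, -0.2945, -0.027, 0.185, -0.0036, 0.0157, 0.088, -0.2945, -0.027, 0.185]

```text
t: 45.85
tool_pos: [0.6026, 0.0473, 0.1549]
tool_rot: [[-0.014, 0.957, 0.289], [1.0, 0.013, 0.004], [0.0, 0.289, -0.957]]
wrist_force: [-0.3, 0.2, -1.4]
grip_width: 0.0079
finger_force: 8.0
```

```bash
python3 - <<'E'
from h import *
L=.0811; where(.044,L); B=groove(.044)
for h in(.012,.003): plan(B+[.0008,0,h],-17,L)
E
```

```text
t 45.85 F [-0.2815  0.1564 -1.4425] grip 0.007895769510196306 tilt 16.779808741709193 bottom [-1.3114  0.1322 57.2354]
shift [-0.     -0.0114  0.0439] turn [-0.0038 -0.0017  0.0051]
shift [-0.     -0.0139  0.0525] turn [-0.0038 -0.0017  0.0051]
```

Request:
step_arm:
  motion: [0, -0.001, 0.006, -0.0038, -0.0017, 0.005, 0, -0.003, 0.014, -0.0038, -0.0017, 0.005, 0, -0.005, 0.022, -0.0038, -0.0017, 0.005, 0, -0.007, 0.03, -0.0038, -0.0017, 0.005, 0, -0.009, 0.037, -0.0038, -0.0017, 0.005, 0, -0.0108, 0.042, -0.0038, -0.0017, 0.005, 0, -0.0114, 0.0435, -0.0038, -0.0017, 0.005, 0, -0.0114, 0.0435, -0.0038, -0.0017, 0.005]

```text
t: 46.85
tool_pos: [0.6048, 0.0472, 0.112]
tool_rot: [[-0.009, 0.955, 0.296], [1.0, 0.008, 0.002], [-0.0, 0.296, -0.955]]
wrist_force: [0.9, 0.0, -0.6]
grip_width: 0.0076
finger_force: 8.0
```

```bash
python3 - <<'E'
from h import *
L=.0811; where(.044,L); B=groove(.044)
plan(B+[.001,0,.003],-17,L)
E
```

```text
t 46.85 F [ 0.8744  0.0487 -0.6281] grip 0.007553377717189902 tilt 17.19489851651712 bottom [ 1.4834 -0.1558 14.4846]
shift [ 0.0001 -0.0036  0.0108] turn [0.0034 0.0002 0.    ]
```

Request:
step_arm:
  motion: [0, -0.001, 0.001, 0, 0, 0, 0, -0.0015, 0.003, 0, 0, 0, 0, -0.002, 0.005, 0, 0, 0, 0, -0.003, 0.007, 0, 0, 0, 0, -0.0034, 0.009, 0, 0, 0, 0, -0.0036, 0.0108, 0, 0, 0, 0, -0.0036, 0.0108, 0, 0, 0, 0, -0.0036, 0.0108, 0, 0, 0]

```text
t: 47.85
tool_pos: [0.6045, 0.0471, 0.1006]
tool_rot: [[-0.009, 0.955, 0.296], [1.0, 0.008, 0.002], [-0.0, 0.296, -0.955]]
wrist_force: [0.2, 0.5, -1.6]
grip_width: 0.0079
finger_force: 8.0
```

```bash
python3 - <<'E'
from h import *
L=.0811; where(.044,L); B=groove(.044)
for t in(-13,-9,-5,-1,2): plan(B+[.001,0,.0025],t,L)
E
```

```text
t 47.85 F [ 0.1943  0.4611 -1.6274] grip 0.007854397378813412 tilt 17.19199114123537 bottom [ 1.2113 -0.1672  3.115 ]
shift [0.0001 0.0055 0.0007] turn [ 0.0732  0.0003 -0.    ]
shift [0.0001 0.0112 0.0014] turn [ 0.143   0.0003 -0.    ]
shift [0.0001 0.0167 0.0024] turn [ 0.2128  0.0003 -0.    ]
shift [0.0001 0.0222 0.0037] turn [ 0.2826  0.0003 -0.    ]
shift [0.0001 0.0263 0.005 ] turn [ 0.335   0.0003 -0.    ]
```

Request:
step_arm:
  motion: [0, 0.0028, 0.0004, 0.037, 0, 0, 0, 0.0055, 0.0008, 0.073, 0, 0, 0, 0.0112, 0.0016, 0.143, 0, 0, 0, 0.0167, 0.0026, 0.2128, 0, 0, 0, 0.0222, 0.004, 0.2826, 0, 0, 0, 0.0245, 0.0048, 0.31, 0, 0, 0, 0.0263, 0.0055, 0.335, 0, 0, 0, 0.0263, 0.0055, 0.335, 0, 0]

```text
t: 48.85
tool_pos: [0.6312, 0.0474, 0.1028]
tool_rot: [[-0.009, 0.999, -0.035], [1.0, 0.009, -0.001], [-0.0, -0.035, -0.999]]
wrist_force: [-0.0, 0.3, -2.1]
grip_width: 0.008
finger_force: 8.0
```

```bash
python3 - <<'E'
from h import *
L=.0811; where(.044,L); B=groove(.044)
plan(B+[0,0,.0006],4,L); plan(B+[-.0,0,-.0003],5,L)
E
```

```text
t 48.85 F [-0.045   0.3076 -2.0729] grip 0.007995674666487977 tilt -2.0143432611174172 bottom [ 1.0904 -0.1566  1.744 ]
shift [0.0002 0.0018 0.0012] turn [ 0.0347  0.0002 -0.0001]
shift [0.0002 0.0032 0.0022] turn [ 0.0521  0.0002 -0.0001]
```

Request:
step_arm:
  motion: [0, 0.0004, 0.0003, 0.009, 0, 0, 0, 0.0009, 0.0006, 0.018, 0, 0, 0, 0.0013, 0.001, 0.027, 0, 0, 0, 0.0018, 0.0013, 0.035, 0, 0, 0, 0.0024, 0.0017, 0.044, 0, 0, 0, 0.0031, 0.002, 0.052, 0, 0, 0, 0.0031, 0.0023, 0.052, 0, 0, 0, 0.0031, 0.0023, 0.052, 0, 0]

```text
t: 49.85
tool_pos: [0.6344, 0.0474, 0.1012]
tool_rot: [[-0.009, 0.996, -0.086], [1.0, 0.009, -0.001], [-0.0, -0.086, -0.996]]
wrist_force: [-1.5, 0.1, 3.2]
grip_width: 0.0082
finger_force: 8.0
```

Request:
step_arm:
  motion: [0, 0, 0, 0, 0, 0, 0, 0, 0, 0, 0, 0, 0, 0, 0, 0, 0, 0, 0, 0, 0, 0, 0, 0, 0, 0, 0, 0, 0, 0, 0, 0, 0, 0, 0, 0, 0, 0, 0, 0, 0, 0, 0, 0, 0, 0, 0, 0]

```text
t: 50.85
tool_pos: [0.6345, 0.0474, 0.1011]
tool_rot: [[-0.009, 0.996, -0.086], [1.0, 0.009, -0.001], [-0.0, -0.086, -0.996]]
wrist_force: [-1.5, 0.5, 4.1]
grip_width: 0.0079
finger_force: 8.0
```

Seated; release, rise, and look for the bar.

Request:
step_arm:
  motion: [0, 0, 0, 0, 0, 0, 0, 0, 0, 0, 0, 0, 0, 0, 0, 0, 0, 0, 0, 0, 0, 0, 0, 0, 0, 0, 0, 0, 0, 0, 0, 0, 0, 0, 0, 0, 0, 0, 0, 0, 0, 0, 0, 0, 0, 0, 0, 0]
  fingers: 0.25

```text
t: 51.85
tool_pos: [0.6343, 0.0474, 0.1007]
tool_rot: [[-0.009, 0.996, -0.087], [1.0, 0.009, -0.001], [-0.0, -0.087, -0.996]]
wrist_force: [0.3, -1.0, 0.2]
grip_width: 0.0213
finger_force: 0.0
```

Request:
step_arm:
  motion: [0, 0, -0.003, 0, 0, 0, 0, 0, -0.01, 0, 0, 0, 0, 0, -0.025, 0, 0, 0, 0, 0, -0.045, 0, 0, 0, 0, 0, -0.07, 0, 0, 0, 0, 0, -0.1, 0, 0, 0, 0, 0, -0.135, 0, 0, 0, 0, 0, -0.16, 0, 0, 0]

```text
t: 52.85
tool_pos: [0.6491, 0.0476, 0.2641]
tool_rot: [[-0.009, 0.997, -0.083], [1.0, 0.009, -0.001], [-0.0, -0.083, -0.997]]
wrist_force: [-0.0, 0.9, -1.2]
grip_width: 0.0217
finger_force: 0.0
```

```bash
python3 - <<'E'
from h import *
o=arm.get_obs(); print(o['tool_pos'],o['q'],o['wrist_force'],o['t'])
delta([.41,.32,.30],frame(94))
im,m=snap('top'); im2,m2=snap('scene')
cv2.imwrite('pics/c8.png',np.hstack([cv2.resize(im[130:320,100:330,::-1],(400,330),interpolation=cv2.INTER_CUBIC),cv2.resize(im2[140:320,180:400,::-1],(400,330),interpolation=cv2.INTER_CUBIC)]))
for c,a,r in blobs(im,(5,190,100),(16,255,255),15): print('top orange',c,a,onplane(m,c,.04))
for c,a,r in blobs(im2,(3,190,100),(16,255,255),15): print('scene orange',c,a,onplane(m2,c,.04))
E
```

```text
[0.6491 0.0476 0.2641] [-2.6038 19.0611 77.1661 -0.2827 88.5193 -3.0822] [-0.0294  0.9118 -1.243 ] 52.85
shift [ 0.2745 -0.2389 -0.0163] turn [-0.0641 -0.0674 -1.6309]
top orange [129.2824 287.    ] 85 [[0.3023 0.3177 0.04  ]]
top orange [129. 174.] 77 [[0.6416 0.3414 0.04  ]]
```

View pics/c8.png

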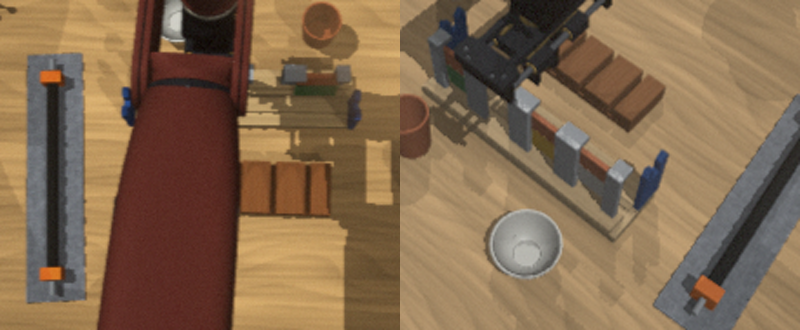

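Request:
step_arm:
  motion: [0.02, -0.012, 0, -0.008, -0.008, -0.18, 0.05, -0.035, 0, -0.016, -0.016, -0.36, 0.085, -0.06, 0, -0.022, -0.023, -0.54, 0.12, -0.085, 0, -0.029, -0.03, -0.72, 0.16, -0.11, 0, -0.036, -0.038, -0.9, 0.2, -0.135, 0, -0.043, -0.045, -1.08, 0.24, -0.155, 0, -0.05, -0.053, -1.26, 0.28, -0.175, 0, -0.057, -0.06, -1.44]
  fingers: 0.5

```text
t: 53.95
tool_pos: [0.4701, 0.3271, 0.2748]
tool_rot: [[-0.993, 0.115, -0.012], [0.115, 0.993, -0.007], [0.011, -0.009, -1.0]]
wrist_force: [0.5, -0.3, 0.1]
grip_width: 0.0436
finger_force: 0.0
```

```bash
python3 - <<'E'
from h import *
o=arm.get_obs(); print(o['tool_pos'],o['q'],o['t'])
delta([.4732,.3297,.15],frame(94))
E
```

```text
[0.4701 0.3271 0.2748] [ 26.9802   4.8829  92.3329  -0.0682  83.565  -56.419 ] 53.95
shift [-0.0041  0.004   0.1247] turn [-0.0075 -0.0115 -0.1849]
```

Request:
step_arm:
  motion: [-0.002, 0.002, 0.01, -0.004, -0.006, -0.09, -0.004, 0.004, 0.03, -0.0075, -0.0115, -0.185, -0.004, 0.004, 0.05, -0.0075, -0.0115, -0.185, -0.004, 0.004, 0.075, -0.0075, -0.0115, -0.185, -0.004, 0.004, 0.1, -0.0075, -0.0115, -0.185, -0.004, 0.004, 0.12, -0.0075, -0.0115, -0.185, -0.004, 0.004, 0.125, -0.0075, -0.0115, -0.185, -0.004, 0.004, 0.125, -0.0075, -0.0115, -0.185]

```text
t: 54.95
tool_pos: [0.4745, 0.3286, 0.1501]
tool_rot: [[-0.998, -0.063, 0.0], [-0.063, 0.998, -0.0], [-0.0, -0.0, -1.0]]
wrist_force: [0.4, 0.5, 0.4]
grip_width: 0.0436
finger_force: 0.0
```

```bash
python3 - <<'E'
from h import *
im,m=snap('wrist'); im2,m2=snap('top'); cv2.imwrite('pics/w9.png',im[:,:,::-1])
for c,a,r in blobs(im,(8,120,150),(20,255,255),60)[:4]: print('wrist orange',c,a,onplane(m,c,.04))
for c,a,r in blobs(im2,(5,190,100),(16,255,255),15): print('top orange',c,a,onplane(m2,c,.04))
pts=[]
for v in range(60,200,6):
    u=np.flatnonzero(im[v,190:320].max(1)<85)+190
    if len(u):
        g=max(np.split(u,np.flatnonzero(np.diff(u)>1)+1),key=len)
        if len(g)>8: pts.append(((g[0]+g[-1])/2,v,len(g)))
pts=np.array(pts); print(pts[::3]); P=onplane(m,pts[:,:2],.022); c=np.polyfit(P[:,0],P[:,1],1); print('bar y at x=.473:',np.polyval(c,.473),'slope deg',np.degrees(c[0]))
o=arm.get_obs(); print(o['tool_pos'],o['tool_rot'][:,1]); delta([.4732,.3297,.0275],frame(94))
E
```

```text
wrist orange [  7.2344 174.3563] 755 [[0.4768 0.0491 0.04  ]]
wrist orange [ 35.0129 187.3676] 544 [[0.4893 0.0943 0.04  ]]
wrist orange [251.6223   4.6342] 421 [[0.3115 0.3188 0.04  ]]
top orange [128.8904 173.8356] 73 [[0.6421 0.3418 0.04  ]]
[[251.5  60.   22. ]
 [251.5  78.   22. ]
 [251.5  96.   22. ]
 [251.5 114.   22. ]
 [251.5 132.   22. ]
 [252.  150.   21. ]
 [252.  168.   21. ]
 [252.  186.   21. ]]
bar y at x=.473: 0.32964987835224696 slope deg 4.020348219702197
[0.4751 0.329  0.1513] [-0.0636  0.998   0.0007]
shift [0.0021 0.0007 0.1238] turn [ 0.0007  0.002  -0.0062]
```

Bar is where it was left (y=0.3296, 4.0°). Descend and grasp.

Request:
step_arm:
  motion: [0.001, 0, 0.012, 0, 0.002, -0.006, 0.002, 0.0007, 0.03, 0, 0.002, -0.006, 0.002, 0.0007, 0.05, 0, 0.002, -0.006, 0.002, 0.0007, 0.07, 0, 0.002, -0.006, 0.002, 0.0007, 0.09, 0, 0.002, -0.006, 0.002, 0.0007, 0.107, 0, 0.002, -0.006, 0.002, 0.0007, 0.118, 0, 0.002, -0.006, 0.002, 0.0007, 0.122, 0, 0.002, -0.006]

```text
t: 56.05
tool_pos: [0.4721, 0.329, 0.0273]
tool_rot: [[-0.998, -0.07, -0.003], [-0.07, 0.998, -0.001], [0.003, -0.0, -1.0]]
wrist_force: [-0.8, -0.0, -0.9]
grip_width: 0.0436
finger_force: 0.0
```

Request:
step_arm:
  motion: [0, 0, 0, 0, 0, 0, 0, 0, 0, 0, 0, 0, 0, 0, 0, 0, 0, 0, 0, 0, 0, 0, 0, 0, 0, 0, 0, 0, 0, 0, 0, 0, 0, 0, 0, 0, 0, 0, 0, 0, 0, 0, 0, 0, 0, 0, 0, 0]
  fingers: 0
  force: 30

```text
t: 57.05
tool_pos: [0.4729, 0.3295, 0.0288]
tool_rot: [[-0.998, -0.07, -0.001], [-0.07, 0.998, 0.0], [0.001, 0.0, -1.0]]
wrist_force: [-0.2, 0.7, 5.0]
grip_width: 0.0193
finger_force: 30.0
```

Request:
step_arm:
  motion: [0, 0, -0.005, 0, 0, 0, 0, 0, -0.02, 0, 0, 0, 0, 0, -0.045, 0, 0, 0, 0, 0, -0.075, 0, 0, 0, 0, 0, -0.11, 0, 0, 0, 0, 0, -0.15, 0, 0, 0, 0, 0, -0.18, 0, 0, 0, 0, 0, -0.2, 0, 0, 0]

```text
t: 58.05
tool_pos: [0.4731, 0.3294, 0.2305]
tool_rot: [[-0.998, -0.07, 0.0], [-0.07, 0.998, 0.001], [-0.0, 0.001, -1.0]]
wrist_force: [-0.0, 0.2, -1.5]
grip_width: 0.0191
finger_force: 30.0
```

```bash
python3 - <<'E'
from h import *
o=arm.get_obs(); print(o['tool_pos'],o['q'],o['t'])
im,m=snap('wrist')
for c,a,r in blobs(im,(8,120,150),(20,255,255),60)[:6]: print('wrist orange',c,a,r)
delta([.587,.0045,.225],frame(.5))
E
```

```text
[0.4731 0.3294 0.2305] [ 26.9922   6.3682  95.5071   0.0341  78.0899 -67.0201] 58.05
wrist orange [ 12.4917 147.4956] 1261 ((12.529229164123535, 148.02615356445312), (61.23891067504883, 21.57784080505371), 86.8201675415039)
wrist orange [ 40.509  164.1144] 778 ((41.0823860168457, 160.02694702148438), (43.651180267333984, 25.07689666748047), 86.3086166381836)
wrist orange [ 68.238  163.5595] 706 ((69.48303985595703, 160.6436767578125), (45.66254806518555, 20.120059967041016), 87.27368927001953)
wrist orange [507.519  217.6899] 158 ((506.5, 216.5), (21.0, 9.0), 90.0)
shift [-0.0899 -0.3325  0.0075] turn [0.0041 0.0008 1.632 ]
```

Request:
step_arm:
  motion: [-0.006, -0.02, 0, 0, 0, 0.1, -0.016, -0.06, 0, 0, 0, 0.27, -0.027, -0.1, 0, 0, 0, 0.44, -0.039, -0.145, 0, 0, 0, 0.61, -0.051, -0.19, 0, 0, 0, 0.79, -0.064, -0.235, 0.002, 0, 0, 0.97, -0.077, -0.285, 0.005, 0, 0, 1.15, -0.09, -0.3325, 0.0075, 0.004, 0, 1.33]

```text
t: 59.1
tool_pos: [0.5853, 0.0022, 0.2192]
tool_rot: [[-0.3, 0.954, -0.006], [0.954, 0.3, -0.003], [-0.001, -0.006, -1.0]]
wrist_force: [1.1, -0.6, -1.6]
grip_width: 0.019
finger_force: 30.0
```

```bash
python3 - <<'E'
from h import *
o=arm.get_obs(); print(o['tool_pos'],o['q'],o['t'])
delta([.588,.006,.18],frame(.5))
E
```

```text
[0.5853 0.0022 0.2192] [ -7.3793   8.3559  94.5577  -0.2196  77.3935 -24.7828] 59.1
shift [0.0029 0.0039 0.0392] turn [-0.0062  0.0021  0.2959]
```

Request:
step_arm:
  motion: [0.001, 0.001, 0.003, -0.003, 0.001, 0.15, 0.002, 0.003, 0.006, -0.006, 0.002, 0.296, 0.0029, 0.0039, 0.015, -0.006, 0.002, 0.296, 0.0029, 0.0039, 0.025, -0.006, 0.002, 0.296, 0.0029, 0.0039, 0.033, -0.006, 0.002, 0.296, 0.0029, 0.0039, 0.039, -0.006, 0.002, 0.296, 0.0029, 0.0039, 0.039, -0.006, 0.002, 0.296, 0.0029, 0.0039, 0.039, -0.006, 0.002, 0.296]

```text
t: 60.1
tool_pos: [0.5887, 0.0077, 0.1818]
tool_rot: [[-0.015, 1.0, 0.002], [1.0, 0.015, -0.0], [-0.0, 0.002, -1.0]]
wrist_force: [1.3, -0.0, -1.9]
grip_width: 0.0191
finger_force: 30.0
```

```bash
python3 - <<'E'
from h import *
im,m=snap('wrist'); im2,m2=snap('scene'); cv2.imwrite('pics/w10.png',im[:,:,::-1])
o=arm.get_obs(); print(o['tool_pos'],o['tool_rot'][:,1],o['t'])
delta([.588,.006,.15],frame(.5))
a=cv2.resize(im[0:120,200:360,::-1],(480,360),interpolation=cv2.INTER_CUBIC); im3,_=snap('top')
b=cv2.resize(im3[150:230,160:330,::-1],(480,226),interpolation=cv2.INTER_CUBIC)
c=cv2.resize(im2[140:270,180:340,::-1],(316,256),interpolation=cv2.INTER_CUBIC); C=np.zeros((586,316,3),np.uint8); C[:256]=c
cv2.imwrite('pics/c10.png',np.hstack([np.vstack([a,b]),C]))
E
```

```text
[0.5888 0.0076 0.182 ] [0.9999 0.0148 0.0027] 60.2
shift [-0.0016 -0.0009  0.032 ] turn [0.0027 0.0005 0.0061]
```

View pics/c10.png

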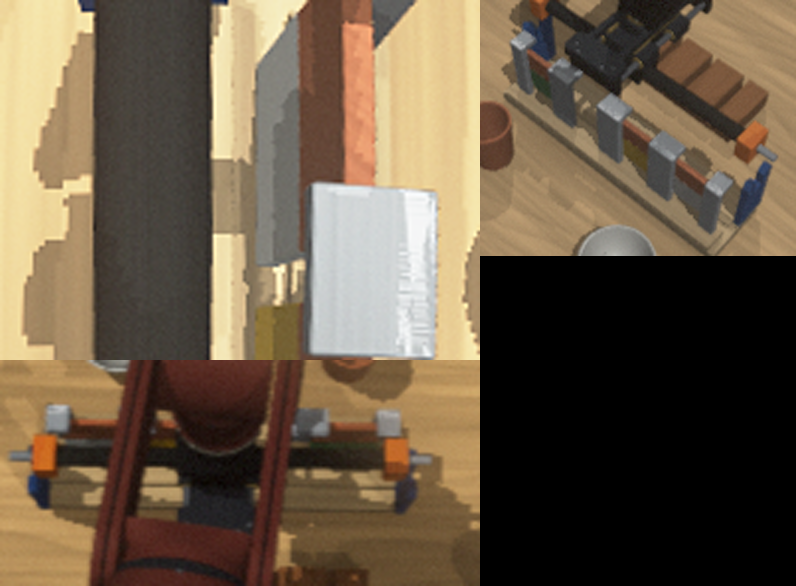

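```bash
python3 - <<'E'
from h import *
im,m=snap('top'); z=arm.get_obs()['tool_pos'][2]-.0068+.018
P=[onplane(m,c,z)[0] for c,a,r in blobs(im,(5,190,100),(16,255,255),15)[:2]]; print('collars',P,'mid',np.mean(P,0))
B=[(c,a,r) for c,a,r in blobs(im,(105,130,30),(125,255,255),15) if 150<c[0]<330 and 165<c[1]<220]
for b in B: print(b)
Q=[onplane(m,b[0],.12)[0] for b in B[:2]]; print('plates',Q,'mid',np.mean(Q,0))
im,m=snap('scene')
P=[onplane(m,c,z-.01)[0] for c,a,r in blobs(im,(5,190,100),(16,255,255),15)[:2]]; print('scene collars',P,'mid',np.mean(P,0))
E
```

```text
collars [array([0.583 , 0.1767, 0.1932]), array([ 0.5904, -0.1625,  0.1932])] mid [0.5867 0.0071 0.1932]
plates [] mid nan
scene collars [] mid nan
  return _methods._mean(a, axis=axis, dtype=dtype,
  ret = ret.dtype.type(ret / rcount)
```

Request:
step_arm:
  motion: [-0.0007, -0.0003, 0.004, 0.002, 0, 0.005, -0.0014, -0.0006, 0.01, 0.002, 0, 0.009, -0.0014, -0.0006, 0.016, 0.002, 0, 0.009, -0.0014, -0.0006, 0.022, 0.002, 0, 0.009, -0.0014, -0.0006, 0.028, 0.002, 0, 0.009, -0.0014, -0.0006, 0.034, 0.002, 0, 0.009, -0.0014, -0.0006, 0.039, 0.002, 0, 0.009, -0.0014, -0.0006, 0.041, 0.002, 0, 0.009]

```text
t: 61.35
tool_pos: [0.5877, 0.0063, 0.14]
tool_rot: [[-0.006, 1.0, -0.001], [1.0, 0.006, -0.0], [-0.0, -0.001, -1.0]]
wrist_force: [-0.0, -0.4, -1.3]
grip_width: 0.0191
finger_force: 30.0
```

```bash
python3 - <<'E'
from h import *
im,m=snap('top'); o=arm.get_obs(); z=o['tool_pos'][2]-.0068+.018
print(o['tool_pos'],o['tool_rot'][:,1],o['wrist_force'])
P=[onplane(m,c,z)[0] for c,a,r in blobs(im,(5,190,100),(16,255,255),15)[:2]]; print('collars',P,'mid',np.mean(P,0),'slope',(P[1][0]-P[0][0])/(P[0][1]-P[1][1]))
print([(c,a) for c,a,r in blobs(im,(100,100,20),(130,255,255),8) if 150<c[0]<330 and 165<c[1]<220])
delta([.588,.006,.112],frame(.45))
E
```

```text
[0.5877 0.0063 0.1399] [ 1.      0.0057 -0.0009] [ 0.7881 -0.1359 -2.3465]
collars [array([0.5837, 0.1758, 0.1511]), array([ 0.5873, -0.1637,  0.1511])] mid [0.5855 0.0061 0.1511] slope 0.010761923820976115
[(array([171.8182, 193.7727]), np.int32(22)), (array([171.5, 182.5]), np.int32(8))]
shift [-0.0003  0.0003  0.0279] turn [-0.0009  0.0003 -0.0021]
```

Request:
step_arm:
  motion: [0, 0, 0.003, 0, 0, 0.002, 0, 0, 0.006, 0, 0, 0.002, 0, 0, 0.009, 0, 0, 0.002, 0, 0, 0.012, 0, 0, 0.002, 0, 0, 0.015, 0, 0, 0.002, 0, 0, 0.018, 0, 0, 0.002, 0, 0, 0.02, 0, 0, 0.002, 0, 0, 0.02, 0, 0, 0.002]

```text
t: 62.4
tool_pos: [0.5878, 0.0063, 0.1202]
tool_rot: [[-0.004, 1.0, -0.001], [1.0, 0.004, -0.0], [-0.0, -0.001, -1.0]]
wrist_force: [-0.2, 1.2, -2.3]
grip_width: 0.0193
finger_force: 30.0
```

Request:
step_arm:
  motion: [0, 0, 0.001, 0, 0, 0, 0, 0, 0.002, 0, 0, 0, 0, 0, 0.004, 0, 0, 0, 0, 0, 0.006, 0, 0, 0, 0, 0, 0.008, 0, 0, 0, 0, 0, 0.01, 0, 0, 0, 0, 0, 0.011, 0, 0, 0, 0, 0, 0.011, 0, 0, 0]

```text
t: 63.4
tool_pos: [0.5878, 0.0063, 0.1094]
tool_rot: [[-0.004, 1.0, -0.0], [1.0, 0.004, -0.0], [-0.0, -0.0, -1.0]]
wrist_force: [0.9, -1.0, -2.7]
grip_width: 0.0192
finger_force: 30.0
```

Request:
step_arm:
  motion: [0, 0, 0.0007, 0, 0, 0, 0, 0, 0.0014, 0, 0, 0, 0, 0, 0.002, 0, 0, 0, 0, 0, 0.0026, 0, 0, 0, 0, 0, 0.003, 0, 0, 0, 0, 0, 0.0033, 0, 0, 0, 0, 0, 0.0033, 0, 0, 0, 0, 0, 0.0033, 0, 0, 0]

```text
t: 64.4
tool_pos: [0.588, 0.0062, 0.1067]
tool_rot: [[-0.004, 1.0, 0.0], [1.0, 0.004, -0.0], [-0.0, 0.0, -1.0]]
wrist_force: [-3.2, -0.2, 5.5]
grip_width: 0.0192
finger_force: 30.0
```

Bottomed out (5.5 N at TCP 0.1067). Release narrowly and rise.

Request:
step_arm:
  motion: [0, 0, 0, 0, 0, 0, 0, 0, 0, 0, 0, 0, 0, 0, 0, 0, 0, 0, 0, 0, 0, 0, 0, 0, 0, 0, 0, 0, 0, 0, 0, 0, 0, 0, 0, 0, 0, 0, 0, 0, 0, 0, 0, 0, 0, 0, 0, 0]
  fingers: 0.345

```text
t: 65.4
tool_pos: [0.5879, 0.0062, 0.1062]
tool_rot: [[-0.004, 1.0, -0.0], [1.0, 0.004, -0.0], [-0.0, -0.0, -1.0]]
wrist_force: [0.6, 0.9, 0.2]
grip_width: 0.0299
finger_force: 0.0
```

Request:
step_arm:
  motion: [0, 0, -0.003, 0, 0, 0, 0, 0, -0.01, 0, 0, 0, 0, 0, -0.025, 0, 0, 0, 0, 0, -0.045, 0, 0, 0, 0, 0, -0.07, 0, 0, 0, 0, 0, -0.1, 0, 0, 0, 0, 0, -0.135, 0, 0, 0, 0, 0, -0.16, 0, 0, 0]

```text
t: 66.4
tool_pos: [0.5887, 0.0062, 0.27]
tool_rot: [[-0.004, 1.0, 0.004], [1.0, 0.004, -0.001], [-0.001, 0.004, -1.0]]
wrist_force: [0.8, -0.3, -0.6]
grip_width: 0.0299
finger_force: 0.0
```

```bash
python3 - <<'E'
from h import *
o=arm.get_obs(); print(o['tool_pos'],o['wrist_force'],o['t'])
im,m=snap('top'); P=[onplane(m,c,.118)[0] for c,a,r in blobs(im,(5,190,100),(16,255,255),15)[:2]]; print(P,np.mean(P,0))
w,mw=snap('wrist'); s,ms=snap('scene')
cv2.imwrite('pics/c11.png',np.hstack([cv2.resize(w[:,:,::-1],(400,300)),cv2.resize(s[130:280,170:370,::-1],(400,300),interpolation=cv2.INTER_CUBIC)]))
E
```

```text
[0.5887 0.0062 0.27  ] [ 0.7947 -0.3128 -0.6476] 66.4
[array([0.5834, 0.1765, 0.118 ]), array([ 0.5853, -0.1638,  0.118 ])] [0.5843 0.0063 0.118 ]
```

View pics/c11.png

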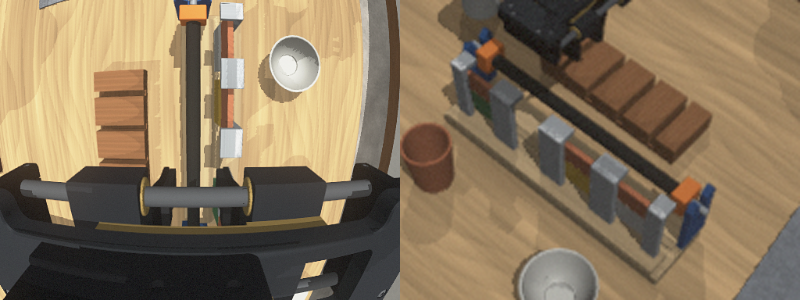

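```bash
python3 -c "
from station import arm
print(arm.sign_off())"
```

```text
the job is handed in; nothing more can be done
None
```

The job is handed in at about 66 s of the 210 s. All three tiles present (white, green, yellow) look upright in bays 4, 1 and 3 in the last pictures. The guard bar is back in its slots, and its collars are within about 1.5 mm of where they started. The verdict isn't shown to me.

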